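# Set up the sanding board

### The arm

A 7-joint arm with a two-finger parallel gripper is mounted at the origin on a cart in front of the work surface, level with it; the furniture and walls round the work are solid. World frame = base frame: x ahead of the robot, y to its left, z up, the work surface at z = 0. Lengths are in m, angles in rad, forces in N, time in s.
With the tool pointing down it reaches from about 0.35 to 0.9 m from the base axis. Payload 8.1 kg.
Tool frame: the origin (TCP) lies midway between the tips of the shut fingers; the grasp point (between the pads) lies 19 mm behind it; z points along the fingers, x is the direction in which the jaws open and shut, and the axes are right-handed (so a half turn about z gives the same grasp; the last joint's range is limited). The gripper opens to 92 mm and grips with 3 to 60 N. Pads are 19 mm wide; open, the fingers measure 130 mm over their backs; the gripper's body (75 mm by 190 mm) begins 47 mm behind the grasp point.
Start: joints at [-1.312, 0.434, 0.025, 1.573, -0.012, 1.134, -0.075], TCP at [0.221, 0.585, 0.227] pointing down, gripper open.
Joint ranges: [-2.62, 2.62], [-0.44, 2.09], [-1.27, 1.32], [0.08, 2.57], [-1.32, 4.46], [0.12, 2], [-2.74, 2.74]. Speed limits (rad/s): [2.22, 2.22, 3.01, 3.01, 3.14, 3.14, 3.14].

### API

Orientations are given as a rotation vector (axis times angle).
In Python, from cell import arm gives the robot as it stands.
- The arm moves only by the tool jog_arm, never from a script. Its argument "commands" is a list of rows, each an object with "translation": the shift along the tool's x, y, z in mm, a list of three; "turn": the turn, a rotation vector about the tool's x, y, z in rad, a list of three. A call has 1 to 12 rows; each row is the pose to reach, as a shift and turn from the pose commanded when the call began, along the tool's axes at that moment; what a row does not reach only later rows make up. A row lasts 1/12 s, in which the tool goes at most 41.7 mm and 7.16 degrees, less where a joint would pass 70% of its speed; a pose out of reach is approached as far as the arm can. A call with a gripper value outside its range is refused whole. "claw" is the closure, from -1 (fully open) to 1 (shut), so that 0 is half open, set as the call begins (left out, the last holds). The fingers move at their own pace and stop on an object; "grip_force" is the grip in N (left out, the last holds). Time passes only in rows, so rows that repeat a pose let the fingers close. It gives the time, the measured TCP pose, the force and the opening at its end, in the units of the state.
- arm.observe(): the state, without advancing time (a new reading comes with each control period).
- arm.get_image(name): name is "side" or "top"; returns the picture (384x512x3 uint8, blue, green, red); there is no depth.
- arm.camera_info(name): a dict with "vertical_fov" (degrees; the focal length in pixels is half the picture's height over the tangent of half this angle, whatever the lens; pixels are square), "cx", "cy" (the principal point, pixels), "distortion" ([k1, k2, p1, p2, k3] as OpenCV has them; the pictures are not rectified), "eye" and "rotation" of the camera in the world. Camera axes: x right, y up, looking along -z (the intrinsics and any distortion apply to the point x, -y, -z); pixel columns grow to the right and rows downward; lengths in m; the calibration is good to about 2 mm. A picture is of the moment at which its call begins. camera_info takes no time and is no camera call.
- arm.sign_off(): hands the job in, once; it reports no verdict.
Trained networks look in the newest picture that a camera, given by its name, has taken for a name from the list of things; names that differ only in an ending like _2 or _b are one class to them, and where a whole thing is asked for, a point or a joint stands for the part that bears it (a point fixed in the world has none). Each returns a list of dicts, best first, with "confidence" (0 to 1); they miss things now and then, are a little off and sometimes report something else, mostly with a low value. They report only what shows in the picture. A call takes as long as a camera call.
- arm.trace(camera, query): "region" (384x512 bool, what is visible of it) and "box" ([left, top, width, height] in pixels, round what is visible of it).
- arm.landmark_of(camera, query): "at" ([column, row] in pixels: a listed point, or the origin of a listed thing).
The state is a dict: "clock": time; "joints": joint angles; "dq": joint speeds; "joint_efforts": joint torques, N m; "position": TCP position; "ee_rot": TCP orientation; "force": force on the tool from outside, world axes, zero at the start; "ft_torque": the same for the moment, N m; "width": opening from 0.0 (shut) to 1.0 (fully open).
Only numpy, scipy, OpenCV 4.12 (cv2) and the standard library are available. Lean on these libraries where they do the work, as an engineer would, in place of code of your own. Each camera call takes 0.05 s, during which the arm holds its last target. There are 200 camera calls.

### The job

Set up the plywood sanding board for the short pale blank, in this order: set the loose stop block squarely across the board with its hole over the board's hole nearer the cleat (the inner hole), push the steel pin down through both until its collar sits on the block, lay the pale blank flat along the board, centred across it, between the cleat and the stop, and finally lay the sanding block flat, lengthwise, on the middle of the blank. Leave the longer dark blank where it lies.

Things in the scene. Friction and masses are not known exactly. Their poses are not given: they have to be found in the camera images.
- board: Fixed plywood board, 85 (x) by 250 (y) by 24 mm thick. Origin: centre of underside, long axis y. A wooden cleat, 20 mm high on top of the board, fills y -125 to -103 mm over the whole width. Two 18 mm through holes at x = 0: inner hole, nearer the cleat, y = +67 mm (use this); outer hole y = +101 mm. Space from cleat to the pinned stop: 148 mm, y -103 to +45 mm.
- stop: Loose wooden block, 60 (x) by 44 (y) by 40 mm high, 0.15 kg, with an upright 18 mm through hole at its centre. Origin: centre of underside. On the board its 60 mm side (x) lies across the board, its y along the board's y, either way round. It slides until pinned; the pin's taper draws it into line from up to about 5 mm off.
- pin: Loose steel pin, 105 mm long, 0.13 kg, hanging upright by its collar in the pin rest. Origin: centre of its lower tip, z up. Shank 14 mm diameter, 60 mm long, its lowest 16 mm tapered to a 6 mm tip; collar 29 mm diameter, z 60 to 65 mm; round grip 24 mm diameter above, to z = 105 mm. Seated with its collar on the stop, its tip is 4 mm above the bench.
- pin_rest: Fixed dark wooden block, 46 by 46 by 62 mm high, with an upright 18 mm hole in which the pin stands at the start (lift the pin straight up, more than 62 mm). Origin: centre of its underside.
- pale_blank: Loose square turning blank of pale tan wood, 50 (x) by 130 (y) by 50 mm, 0.21 kg, lying on the bench: the shorter, thicker of the two blanks. Origin: centre of its underside, z up, long axis y.
- sanding_block: Loose brown cork sanding block with paper, 66 (x) by 105 (y) by 32 mm high, 0.12 kg, lying flat on the bench. Origin: centre of its underside, z up, long axis y; the solid part is 62 mm wide, and sinks about 2 mm into what it lies on (origin 48 mm above the blank's origin when on the blank).
- dark_blank: The longer, thinner blank of dark brown wood, 38 (x) by 160 (y) by 38 mm, loose on the bench beside the bench grinder (about 240 mm high; the vise is 135 mm, the lathe to the right of the board up to 380 mm: carry things well above them). Not needed: leave it. Origin: centre of its underside, long axis y.

How it is judged:
By the outcome, as a careful person would: the job done as asked, in the order asked, and still so for the second after the job is handed in, with the robot touching nothing.
It also fails if it takes over 141 s, if anything falls off the work surface, if the arm or the gripper's body presses on something with over 40 N, if the wrist force passes 120 N, or if a joint passes its speed limit or range.

## Working session

There is one attempt and no reset: what is moved stays moved. The work goes in short steps, Python scripts to look and compute and a tool call to move; the robot and the scene stay as the last step left them, time stands still between calls to the robot, and variables do not carry over. Pictures are saved under pics/ and viewed, about 12 in all and at most 16, crops included, and the job is handed in when it is done.

Besides the shell and the picture viewer there is one more tool, called after "Request:" in YAML: its name, and indented under it one key for each argument. jog_arm: Moves the arm, as the interface text tells. Its arguments: {"type":"object","properties":{"commands":{"type":"array","items":{"type":"object","properties":{"translation":{"type":"array","items":{"type":"number"}},"turn":{"type":"array","items":{"type":"number"}}}}},"claw":{"type":"number"},"grip_force":{"type":"number"}},"required":["commands"]}

```bash
ls; mkdir -p pics
python3 - <<'E'
from cell import arm
import cv2
for n in("side","top"):
    im=arm.get_image(n); cv2.imwrite(f"pics/{n}0.png",im); print(n,arm.camera_info(n))
    for q in("board","stop","pin","pin_rest","pale_blank","sanding_block","dark_blank"):
        print(q,[(d["box"],round(d["confidence"],2)) for d in arm.trace(n,q)[:2]],[([round(float(v),1) for v in d["at"]],round(d["confidence"],2)) for d in arm.landmark_of(n,q)[:2]])
print(arm.observe())
E
```

```text
pics
side {'vertical_fov': 55.04527522483845, 'cx': 256.3537524484317, 'cy': 189.78676047948503, 'distortion': array([-0.07413477,  0.        ,  0.        ,  0.        ,  0.        ]), 'eye': array([0.46576045, 0.82737523, 0.54273522]), 'rotation': array([ 0.03729527, -1.41748856, -2.80173522])}
board [([244.1, 126.4, 37.2, 65.1], 0.92)] [([264.9, 164.8], 0.62)]
stop [([304.9, 235.0, 29.5, 39.0], 0.95)] [([318.3, 260.3], 0.96)]
pin [([312.6, 193.5, 14.3, 22.6], 0.67)] []
pin_rest [([302.2, 205.9, 28.2, 31.8], 0.84)] [([315.3, 233.5], 0.9)]
pale_blank [([217.9, 229.0, 72.1, 46.0], 0.66)] [([256.1, 262.6], 0.87), ([262.3, 160.9], 0.66)]
sanding_block [([229.0, 204.1, 50.6, 28.5], 0.68)] [([254.6, 222.9], 0.55)]
dark_blank [([181.1, 181.4, 53.3, 23.0], 0.76)] [([202.6, 197.9], 0.86)]
top {'vertical_fov': 57.821180048254895, 'cx': 250.75155662448532, 'cy': 186.04687570585253, 'distortion': array([0.03460506, 0.        , 0.        , 0.        , 0.        ]), 'eye': array([0.37148268, 0.16881342, 0.88196147]), 'rotation': array([ 0.08603416, -0.1503496 , -1.54065549])}
board [([265.0, 181.
[... 494 characters left out ...]
]
{'clock': 1.5, 'joints': array([-1.31160624,  0.43445507,  0.02499395,  1.57318688, -0.01158223,
        1.13400327, -0.07510983]), 'dq': array([-7.58415972e-04,  2.10316703e-03,  2.74484127e-03,  7.42079169e-04,
       -2.32648353e-05, -7.05793044e-04,  3.48933204e-04]), 'joint_efforts': array([ 2.70000310e-04, -6.67661405e+01,  9.84034985e-01, -3.14800251e+01,
       -6.06884086e-02,  3.29044182e-02,  6.60415799e-05]), 'position': array([0.22125233, 0.58455047, 0.22677479]), 'ee_rot': array([-2.58489456e+00, -1.78540685e+00, -1.36960895e-04]), 'force': array([-0.41572487,  0.90983518,  0.42203107]), 'ft_torque': array([-0.00781631, -0.00022715,  0.01691253]), 'width': 0.9993583683537903}
```

Run:
```python
import cv2
t=cv2.imread("pics/top0.png")[80:290,130:400]; cv2.imwrite("pics/t0c.png",cv2.resize(t,None,fx=2.9,fy=2.85,interpolation=3))
t=cv2.imread("pics/side0.png"); cv2.imwrite("pics/s0c.png",cv2.resize(t,None,fx=1.55,fy=1.55,interpolation=3))
```

```text
(no output)
```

View pics/t0c.png

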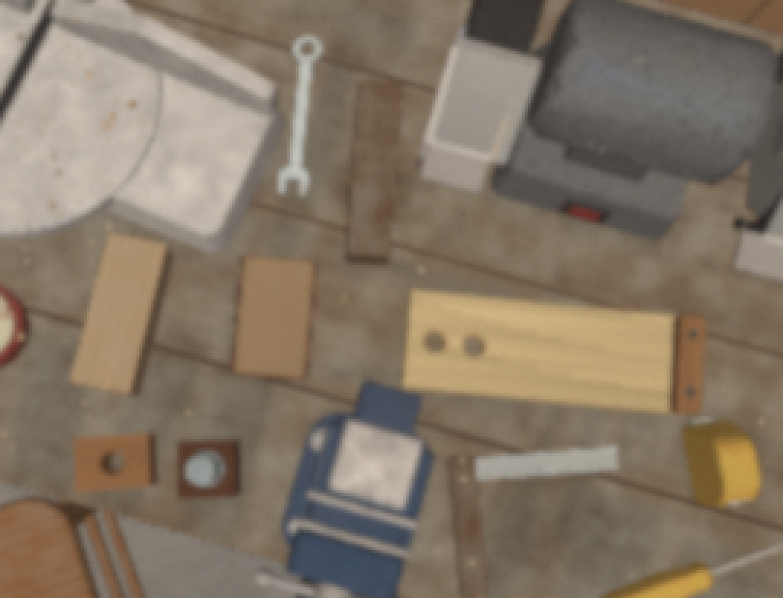

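View pics/s0c.png

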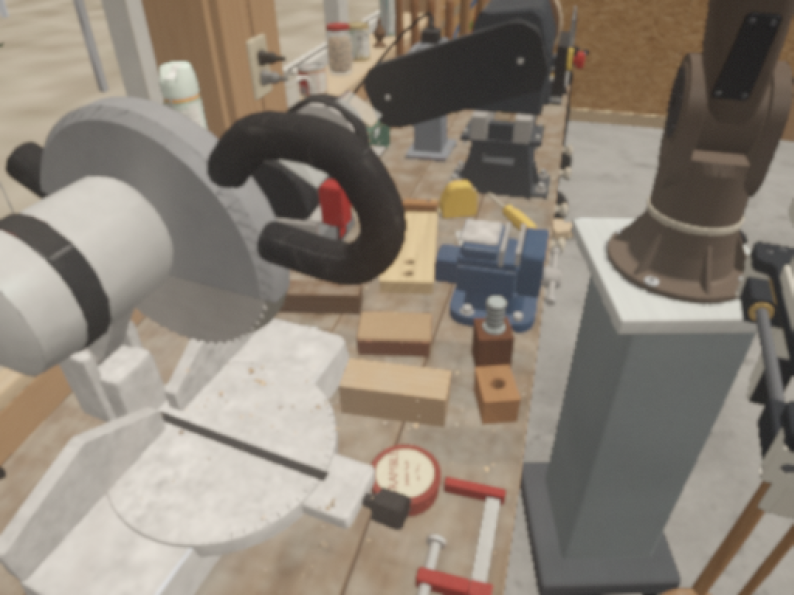

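```bash
cat > h.py <<'E'
from cell import arm
import numpy as np, cv2
from scipy.spatial.transform import Rotation as R
from scipy.optimize import minimize
DIM=dict(board=(85,250,24),stop=(60,44,40),pin_rest=(46,46,62),pale_blank=(50,130,50),sanding_block=(66,105,32),dark_blank=(38,160,38))
def cam(n):
    c=arm.camera_info(n); f=192/np.tan(np.radians(c["vertical_fov"]/2))
    K=np.array([[f,0,c["cx"]],[0,f,c["cy"]],[0,0,1]])
    Rm=np.diag([1,-1,-1])@R.from_rotvec(c["rotation"]).as_matrix().T
    return K,c["distortion"],Rm,-Rm@c["eye"],c["eye"]
CAM={n:cam(n) for n in("side","top")}
def proj(n,P):
    K,d,Rm,t,_=CAM[n]
    return cv2.projectPoints(np.atleast_2d(P).astype(float),cv2.Rodrigues(Rm)[0],t,K,d)[0][:,0]
def ray(n,uv,z):
    K,d,Rm,t,e=CAM[n]
    p=cv2.undistortPoints(np.array([[uv]],float),K,d)[0,0]
    v=Rm.T@np.array([*p,1]); return e+v*(z-e[2])/v[2]
def box(q,x,y,yaw,z=0):
    a,b,c=np.array(DIM[q])/1000; B=np.array([[i*a/2,j*b/2,k*c] for i in(-1,1) for j in(-1,1) for k in(0,1)])
    return R.from_euler("z",yaw).apply(B)+[x,y,z]
def hull(n,q,p,z=0,S=8):
    m=np.zeros((384,512),np.uint8)
    cv2.fillConvexPoly(m,cv2.convexHull(np.round(proj(n,box(q,*p,z))*16).astype(np.int32)),255,cv2.LINE_AA,4)
    return m/255.
def fit(q,regs,p0,z=0):
    def cost(v):
        p=(v[0],v[1],v[2]/5);c=0
        for n,r in regs.items():
            m=hull(n,q,p,z); c+=1-np.minimum(m,r).sum()/np.maximum(m,r).sum()
        return c
    v0=np.array([p0[0],p0[1],p0[2]*5])
    s=minimize(cost,v0,method="Nelder-Mead",options=dict(initial_simplex=np.vstack([v0]+[v0+d for d in np.diag([.02,.02,.5])]),xatol=1e-4,fatol=1e-4))
    return s.x[0],s.x[1],s.x[2]/5,s.fun
def look(q,p0,cams=("side","top"),z=0,new=False):
    out={}
    for n in cams:
        if new: arm.get_image(n)
        d=arm.trace(n,q)
        if d: out[n]=np.array(d[0]["region"],float)
    r={k:np.round(fit(q,{k:o},p0,z),4) for k,o in out.items()}
    if len(out)>1: r["both"]=np.round(fit(q,out,p0,z),4)
    return r
E
python3 - <<'E'
from h import *
for n in CAM: arm.get_image(n)
for q,at,yaw,z in(("board",(315.8,201.7),0,0),("stop",(171,239),0,0),("pin_rest",(204,245),0,0),("pale_blank",(174.5,191),-.2,0),("sanding_block",(222.4,192),1.6-1.6,0)):
    p=ray("top",at,0)
    if q in("pale_blank","sanding_block"): yaw=np.pi/2
    for k,v in look(q,(p[0],p[1],yaw),("top",) if q=="board" else ("side","top")).items(): print(q,k,v)
for c in((434,342),(474,345)): print("hole",ray("top",(c[0]/2.9+130,c[1]/2.85+80),.024))
print("pin top",ray("top",(205/2.9+130,467/2.85+80),.105+.002))
print("pin rest top",ray("top",(209/2.9+130,468/2.85+80),.062), "stop hole",ray("top",(111/2.9+130,463/2.85+80),.04))
E
```

```text
board top [ 0.4642 -0.0419 -0.0689  0.0611]
stop side [ 0.3596  0.3285 -0.2637  0.2527]
stop top [ 0.3594  0.3279 -1.4642  0.0839]
stop both [ 0.3602  0.3283 -0.2841  0.5954]
pin_rest side [0.3563 0.2454 0.0545 0.3225]
pin_rest top [0.358  0.25   0.0293 0.3197]
pin_rest both [0.3569 0.25   0.0552 0.6484]
pale_blank side [0.4853 0.3263 1.3888 0.052 ]
pale_blank top [0.4859 0.3272 1.3922 0.0759]
pale_blank both [0.485  0.3271 1.3904 0.1305]
sanding_block side [0.4885 0.2    1.5699 0.1166]
sanding_block top [0.4878 0.2002 1.5435 0.1418]
sanding_block both [0.4884 0.2001 1.5539 0.2572]
hole [0.46962622 0.06213444 0.024     ]
hole [0.46797199 0.02758532 0.024     ]
pin top [0.35896065 0.24468407 0.107     ]
pin rest top [0.35750296 0.24588605 0.062     ] stop hole [0.35956535 0.32742578 0.04      ]
```

```bash
cat >> h.py <<'E'
def go(x,y,z,a):
    """shift/turn rows for tool down, tool x at world angle a (mod pi)"""
    s=arm.observe(); R0=R.from_rotvec(s["ee_rot"])
    best=None
    for k in(-1,0,1):
        b=a+k*np.pi; T=R.from_matrix(np.array([[np.cos(b),np.sin(b),0],[np.sin(b),-np.cos(b),0],[0,0,-1]]))
        t=(R0.inv()*T).as_rotvec()
        if best is None or np.linalg.norm(t)<np.linalg.norm(best): best=t
    print("go",np.round(1e3*R0.inv().apply(np.array([x,y,z])-s["position"]),1),"turn",np.round(best,3),"j7",np.round(s["joints"][6],2))
E
python3 - <<'E'
from h import *
im={n:arm.get_image(n) for n in CAM}
print(look("stop",(.36,.328,1.6)))
print("board",look("board",(.465,-.042,-.03),("top",)))
C=lambda u,v:(u/2.9+130,v/2.85+80)
for c in((412,290),(404,390),(674,313),(672,411)): print(ray("top",C(*c),.024))
g=cv2.cvtColor(im["top"],cv2.COLOR_BGR2GRAY)
for c in((434,342),(474,345)):
    u,v=map(round,C(*c)); w=255.-g[v-6:v+7,u-6:u+7]; w=np.clip(w-np.median(w)-15,0,None); yy,xx=np.mgrid[v-6:v+7,u-6:u+7]
    m=((w*xx).sum()/w.sum(),(w*yy).sum()/w.sum()); print("hole",m,ray("top",m,.024))
print("vise",ray("top",C(360,385),.135),ray("top",C(425,430),.135),ray("top",C(425,385),.135))
go(.36,.3275,.25,0)
E
```

```text
{'side': array([0.3595, 0.3258, 1.5423, 0.102 ]), 'top': array([0.36 , 0.328, 1.6  , 1.   ]), 'both': array([0.3595, 0.3258, 1.5423, 1.102 ])}
board {'top': array([ 0.4633, -0.0408, -0.0618,  0.0603])}
[0.51511501 0.08174285 0.024     ]
[0.42707883 0.08733969 0.024     ]
[ 0.50143593 -0.14680039  0.024     ]
[ 0.41511088 -0.14278658  0.024     ]
hole (np.float64(279.5004122011542), np.float64(199.638911788953)) [0.47051975 0.06253119 0.024     ]
hole (np.float64(293.14414414414415), np.float64(201.12612612612614)) [0.46776609 0.02834657 0.024     ]
vise [0.42278421 0.13062252 0.135     ] [0.39036338 0.08190311 0.135     ] [0.42407023 0.08229922 0.135     ]
go [-191.3  220.8  -23.3] turn [-0.    -0.     1.209] j7 -0.08
```

Request:
jog_arm:
  commands:
    - {"translation": [-191,221,-23],"turn": [0,0,1.16]}
    - {"translation": [-191,221,-23],"turn": [0,0,1.16]}
    - {"translation": [-191,221,-23],"turn": [0,0,1.16]}
    - {"translation": [-191,221,-23],"turn": [0,0,1.16]}
    - {"translation": [-191,221,-23],"turn": [0,0,1.16]}
    - {"translation": [-191,221,-23],"turn": [0,0,1.16]}
    - {"translation": [-191,221,-23],"turn": [0,0,1.16]}
    - {"translation": [-191,221,-23],"turn": [0,0,1.16]}
    - {"translation": [-191,221,-23],"turn": [0,0,1.16]}
    - {"translation": [-191,221,-23],"turn": [0,0,1.16]}
    - {"translation": [-191,221,-23],"turn": [0,0,1.16]}
    - {"translation": [-191,221,-23],"turn": [0,0,1.16]}
  claw: -0.35

```text
clock: 3.3
position: [0.3602, 0.3278, 0.2498]
ee_rot: [-3.14, -0.08, -0.0]
force: [0.2, -0.6, 0.2]
width: 0.674
```

Run:
```python
from h import *
s=arm.observe();print(s["clock"],s["position"],s["ee_rot"],s["joints"].round(2))
go(.36,.327,.1,.05);go(.36,.327,.012,.05)
```

```text
3.3 [0.36024321 0.32778303 0.24984207] [-3.14034556e+00 -8.00668559e-02 -1.83789812e-04] [-1.12  0.18  0.32  1.89 -0.07  1.08 -0.72]
go [ -0.3   0.8 149.8] turn [-0.    -0.     0.001] j7 -0.72
go [ -0.3   0.8 237.8] turn [-0.    -0.     0.001] j7 -0.72
```

Request:
jog_arm:
  commands:
    - {"translation": [0,1,40]}
    - {"translation": [0,1,80]}
    - {"translation": [0,1,115]}
    - {"translation": [0,1,145]}
    - {"translation": [0,1,170]}
    - {"translation": [0,1,190]}
    - {"translation": [0,1,208]}
    - {"translation": [0,1,222]}
    - {"translation": [0,1,232]}
    - {"translation": [0,1,237]}
    - {"translation": [0,1,238]}

```text
schema error: expected keys translation, turn
```

Request:
jog_arm:
  commands:
    - {"translation": [0,0,0]}
    - {"translation": [0,0,0]}
    - {"translation": [0,0,0]}
    - {"translation": [0,0,0]}
    - {"translation": [0,0,0]}
    - {"translation": [0,0,0]}
    - {"translation": [0,0,0]}
    - {"translation": [0,0,0]}
  claw: 1
  grip_force: 25

```text
schema error: expected keys translation, turn
```

Request:
jog_arm:
  commands:
    - {"translation": [0,1,40],"turn": [0,0,0]}
    - {"translation": [0,1,80],"turn": [0,0,0]}
    - {"translation": [0,1,115],"turn": [0,0,0]}
    - {"translation": [0,1,145],"turn": [0,0,0]}
    - {"translation": [0,1,170],"turn": [0,0,0]}
    - {"translation": [0,1,190],"turn": [0,0,0]}
    - {"translation": [0,1,208],"turn": [0,0,0]}
    - {"translation": [0,1,222],"turn": [0,0,0]}
    - {"translation": [0,1,232],"turn": [0,0,0]}
    - {"translation": [0,1,237],"turn": [0,0,0]}
    - {"translation": [0,1,238],"turn": [0,0,0]}

```text
clock: 4.22
position: [0.3601, 0.3266, 0.0111]
ee_rot: [3.14, 0.078, -0.001]
force: [0.1, 0.4, 0.8]
width: 0.678
```

Request:
jog_arm:
  commands:
    - {"translation": [0,0,0],"turn": [0,0,0]}
    - {"translation": [0,0,0],"turn": [0,0,0]}
    - {"translation": [0,0,0],"turn": [0,0,0]}
    - {"translation": [0,0,0],"turn": [0,0,0]}
    - {"translation": [0,0,0],"turn": [0,0,0]}
    - {"translation": [0,0,0],"turn": [0,0,0]}
    - {"translation": [0,0,0],"turn": [0,0,0]}
    - {"translation": [0,0,0],"turn": [0,0,0]}
  claw: 1
  grip_force: 25

```text
clock: 4.88
position: [0.3609, 0.3271, 0.0125]
ee_rot: [-3.139, -0.077, -0.002]
force: [-0.8, -1.1, 7.0]
width: 0.48
```

Request:
jog_arm:
  commands:
    - {"translation": [0,0,-20],"turn": [0,0,0]}
    - {"translation": [0,0,-50],"turn": [0,0,0]}
    - {"translation": [0,0,-90],"turn": [0,0,0]}
    - {"translation": [0,0,-130],"turn": [0,0,0]}
    - {"translation": [0,0,-170],"turn": [0,0,0]}
    - {"translation": [0,0,-205],"turn": [0,0,0]}
    - {"translation": [0,0,-230],"turn": [0,0,0]}
    - {"translation": [0,0,-238],"turn": [0,0,0]}
    - {"translation": [0,0,-238],"turn": [0,0,0]}

```text
clock: 5.63
position: [0.3609, 0.3274, 0.2516]
ee_rot: [-3.137, -0.077, -0.004]
force: [0.9, 0.1, -1.8]
width: 0.476
```

Run:
```python
from h import *
s=arm.observe();print(s["clock"],s["position"],s["width"])
go(.4675,.027,.25,1.51)
```

```text
5.6333 [0.36094725 0.3274137  0.25162769] 0.47579912564694177
go [ 91.7 305.3   0.8] turn [-1.000e-03 -4.000e-03 -1.461e+00] j7 -0.72
```

Request:
jog_arm:
  commands:
    - {"translation": [8,26,0],"turn": [0,0,-0.12]}
    - {"translation": [16,51,0],"turn": [0,0,-0.24]}
    - {"translation": [24,77,0],"turn": [0,0,-0.36]}
    - {"translation": [32,102,0],"turn": [0,0,-0.48]}
    - {"translation": [40,128,0],"turn": [0,0,-0.6]}
    - {"translation": [48,154,0],"turn": [0,0,-0.72]}
    - {"translation": [56,180,0],"turn": [0,0,-0.84]}
    - {"translation": [64,206,0],"turn": [0,0,-0.96]}
    - {"translation": [72,232,0],"turn": [0,0,-1.08]}
    - {"translation": [80,258,0],"turn": [0,0,-1.2]}
    - {"translation": [88,284,0],"turn": [0,0,-1.32]}
    - {"translation": [92,305,0],"turn": [0,0,-1.44]}

```text
clock: 6.63
position: [0.4666, 0.0246, 0.2477]
ee_rot: [-2.304, -2.134, 0.005]
force: [0.3, -0.1, -2.1]
width: 0.48
```

Run:
```python
from h import *
s=arm.observe();print(s["clock"],s["position"],s["width"],s["joints"].round(2))
go(.4675,.027,.12,1.51)
im=arm.get_image("top")
cv2.imwrite("pics/t1.png",cv2.resize(im[100:290,200:400],None,fx=4,fy=3,interpolation=3))
```

```text
6.6333 [0.46658451 0.02456702 0.24765112] 0.4803923595279176 [-0.54  0.15  0.43  1.93 -0.07  1.07  1.42]
go [  2.7   1.1 127.6] turn [-0.003  0.001 -0.016] j7 1.42
```

View pics/t1.png

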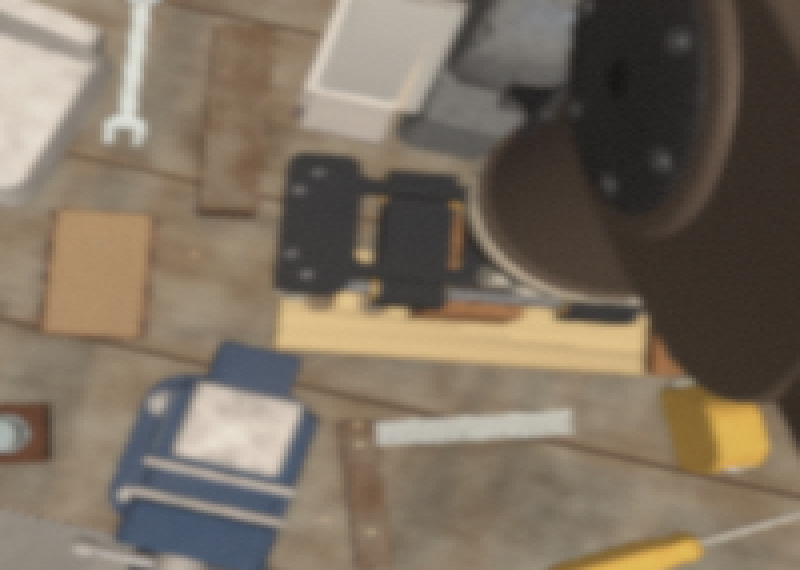

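Request:
jog_arm:
  commands:
    - {"translation": [3,1,35],"turn": [-0.003,0,-0.015]}
    - {"translation": [3,1,70],"turn": [-0.003,0,-0.015]}
    - {"translation": [3,1,100],"turn": [-0.003,0,-0.015]}
    - {"translation": [3,1,130],"turn": [-0.003,0,-0.015]}
    - {"translation": [3,1,155],"turn": [-0.003,0,-0.015]}
    - {"translation": [3,1,175],"turn": [-0.003,0,-0.015]}
    - {"translation": [3,1,185],"turn": [-0.003,0,-0.015]}
    - {"translation": [3,1,190],"turn": [-0.003,0,-0.015]}
    - {"translation": [3,1,190],"turn": [-0.003,0,-0.015]}
    - {"translation": [3,1,190],"turn": [-0.003,0,-0.015]}

```text
clock: 7.52
position: [0.4685, 0.0294, 0.06]
ee_rot: [2.293, 2.144, 0.003]
force: [0.1, 1.0, -1.5]
width: 0.48
```

Run:
```python
from h import *
s=arm.observe();print(s["clock"],s["position"],s["force"])
go(.4675,.027,.037,1.51)
p=(.4675,.027,-.06)
for n in("side","top"):
    arm.get_image(n)
    for d in arm.trace(n,"stop")[:2]:
        print(n,d["confidence"],np.array(d["box"]).round(1),fit("stop",{n:np.array(d["region"],float)},p,s["position"][2]-.0125))
    b=proj(n,box("stop",s["position"][0],s["position"][1],-.06,s["position"][2]-.0125)); print("pred",b.min(0),b.max(0)-b.min(0))
im=arm.get_image("side")
cv2.imwrite("pics/s1.png",cv2.resize(im[100:220,200:360],None,fx=5,fy=5,interpolation=3))
```

```text
7.5167 [0.46851879 0.02939872 0.05998456] [ 0.14417881  1.04231047 -1.5081864 ]
go [-2.5 -0.9 23. ] turn [ 0.003  0.    -0.006] j7 1.58
side 0.46 [257.9 151.   19.4  13.8] (np.float64(0.4636980527398341), np.float64(0.028028478254438688), np.float64(0.02026719519134218), np.float64(0.7144820215283609))
pred [250.069828   142.48388852] [25.19355573 23.19511775]
pred [284.44866306 184.24849375] [22.92310246 28.63247442]
```

View pics/s1.png

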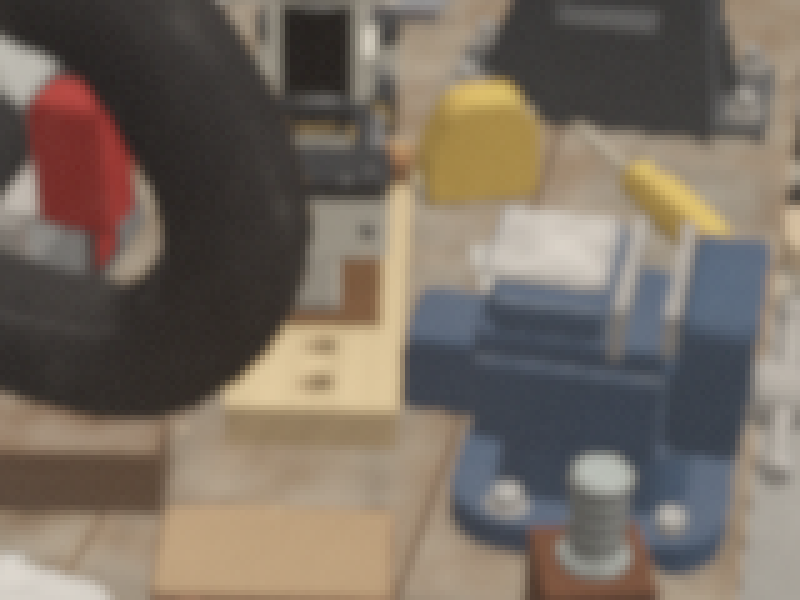

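Run:
```python
from h import *
s=arm.observe();P=s["position"]
B=box("stop",P[0],P[1],-.06,P[2]-.0125)
for b,u in zip(B,proj("side",B)): print(b.round(4),u.round(1))
F=lambda u,v:(200+u/5,100+v/5)
for c in((322,345),(317,382)): print("hole",ray("side",F(*c),.024))
print("corners",ray("side",F(399,408),.024),ray("side",F(382,323),P[2]-.0125))
go(.4675,.027,.037,1.51)
```

```text
[0.4377 0.0095 0.048 ] [274.9 156.4]
[0.4377 0.0095 0.088 ] [275.1 142.8]
[0.4404 0.0534 0.048 ] [274.4 165.5]
[0.4404 0.0534 0.088 ] [274.5 151.6]
[0.4976 0.0059 0.048 ] [251.8 155.9]
[0.4976 0.0059 0.088 ] [251.4 142.3]
[0.5003 0.0498 0.048 ] [250.4 165. ]
[0.5003 0.0498 0.088 ] [249.9 151.1]
hole [0.46527604 0.03177212 0.024     ]
hole [0.46796586 0.06554805 0.024     ]
corners [0.42792009 0.08885249 0.024     ] [0.43523801 0.04911422 0.04803436]
go [-2.7 -1.4 23.5] turn [ 0.005 -0.001 -0.006] j7 1.59
```

Request:
jog_arm:
  commands:
    - {"translation": [-2,0,10],"turn": [0,0,0]}
    - {"translation": [-2,0,16],"turn": [0,0,0]}
    - {"translation": [-2,0,19],"turn": [0,0,0]}
    - {"translation": [-2,0,22],"turn": [0,0,0]}
    - {"translation": [-2,0,23],"turn": [0,0,0]}
    - {"translation": [-2,0,23],"turn": [0,0,0]}

```text
clock: 8.27
position: [0.468, 0.0273, 0.0365]
ee_rot: [2.294, 2.145, 0.002]
force: [-0.7, -0.7, -0.5]
width: 0.481
```

Request:
jog_arm:
  commands:
    - {"translation": [0,0,0],"turn": [0,0,0]}
    - {"translation": [0,0,0],"turn": [0,0,0]}
    - {"translation": [0,0,0],"turn": [0,0,0]}
    - {"translation": [0,0,-5],"turn": [0,0,0]}
    - {"translation": [0,0,-25],"turn": [0,0,0]}
    - {"translation": [0,0,-60],"turn": [0,0,0]}
    - {"translation": [0,0,-100],"turn": [0,0,0]}
    - {"translation": [0,0,-140],"turn": [0,0,0]}
    - {"translation": [0,0,-180],"turn": [0,0,0]}
    - {"translation": [0,0,-210],"turn": [0,0,0]}
    - {"translation": [0,0,-210],"turn": [0,0,0]}
  claw: -0.35

```text
clock: 9.18
position: [0.4708, 0.0275, 0.2531]
ee_rot: [2.29, 2.141, 0.017]
force: [0.6, 0.1, 0.7]
width: 0.675
```

Run:
```python
from h import *
s=arm.observe();print(s["clock"],s["position"],s["width"])
go(.3582,.245,.25,1.5)
```

```text
9.1833 [0.47076173 0.02752722 0.25307176] 0.6745862187444297
go [ 209.4 -127.     2.2] turn [ 0.012 -0.003  0.003] j7 1.42
```

Request:
jog_arm:
  commands:
    - {"translation": [209,-127,0],"turn": [0.012,0,1.2]}
    - {"translation": [209,-127,0],"turn": [0.012,0,1.2]}
    - {"translation": [209,-127,0],"turn": [0.012,0,1.2]}
    - {"translation": [209,-127,0],"turn": [0.012,0,1.2]}
    - {"translation": [209,-127,0],"turn": [0.012,0,1.2]}
    - {"translation": [209,-127,0],"turn": [0.012,0,1.2]}
    - {"translation": [209,-127,0],"turn": [0.012,0,1.2]}
    - {"translation": [209,-127,0],"turn": [0.012,0,1.2]}
    - {"translation": [209,-127,0],"turn": [0.012,0,1.2]}
    - {"translation": [209,-127,0],"turn": [0.012,0,1.2]}
    - {"translation": [209,-127,0],"turn": [0.012,0,1.2]}
    - {"translation": [209,-127,0],"turn": [0.012,0,1.2]}
  claw: -0.2

```text
clock: 10.18
position: [0.3548, 0.2444, 0.2464]
ee_rot: [-3.099, -0.465, 0.008]
force: [-0.9, 0.2, -0.4]
width: 0.599
```

Run:
```python
from h import *
s=arm.observe();print(s["clock"],s["position"])
go(.358,.245,.073,.3)
im=arm.get_image("top"); si=arm.get_image("side")
a=cv2.resize(im[165:255,250:350],None,fx=4,fy=4.4,interpolation=3); b=cv2.resize(si[120:200,220:300],None,fx=5,fy=4.95,interpolation=3)
cv2.imwrite("pics/c2.png",np.hstack([a,b]))
for n in("side","top"):
    for d in arm.trace(n,"stop")[:1]: print(n,d["confidence"],d["box"],np.round(fit("stop",{n:np.array(d["region"],float)},(.4675,.027,-.06),.024),4))
```

```text
10.1833 [0.3547703  0.24437275 0.24636013]
go [  3.9   1.8 173.3] turn [-0.008  0.004 -0.002] j7 -0.37
side 0.6 [253.5, 149.1, 22.1, 23.3] [ 0.4635  0.0246 -0.0141  0.3345]
top 0.62 [284.1, 188.1, 20.8, 26.7] [ 0.4659  0.0286 -0.0138  0.0832]
```

View pics/c2.png

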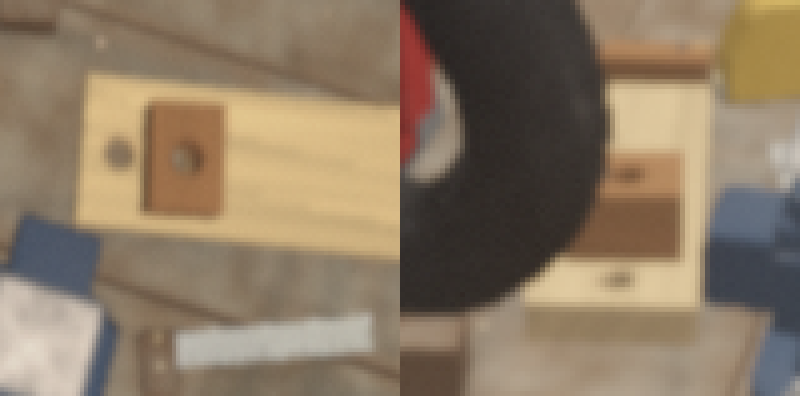

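Run:
```python
from h import *
F=lambda u,v:(250+(u+.5)/4-.5,165+(v+.5)/4.4-.5)
c=[ray("top",F(*p),.064) for p in((148,102),(225,104),(221,217),(143,214))]
print(np.round(c,4),np.mean(c,0)); 
for i,j in((0,1),(3,2)): d=c[i]-c[j]; print("yaw",-np.arctan2(d[0],d[1]))
for i,j in((0,3),(1,2)): d=c[i]-c[j]; print("yaw",np.arctan2(d[1],d[0]))
print("hole",ray("top",F(186,156),.064),"outer",ray("top",F(119,153),.024))
a,b,e=[ray("top",F(*p),.024) for p in((88,72),(400,103),(76,226))]
d=a-b;print("board yaw",-np.arctan2(d[0],d[1]),np.arctan2(*(a-e)[[1,0]]))
# line detection refined
im=arm.get_image("top");g=cv2.cvtColor(im,cv2.COLOR_BGR2GRAY)
for l in cv2.createLineSegmentDetector(2).detect(g)[0][:,0]:
    if 260<l[0]<400 and 175<l[1]<235 and np.hypot(l[2]-l[0],l[3]-l[1])>12:
        for z in(.024,.064):
            P,Q=ray("top",l[:2],z),ray("top",l[2:],z); dd=P-Q; print(l.round(1),z,P[:2].round(4),Q[:2].round(4),"ang off-axis",round((-np.arctan2(dd[0],dd[1])+np.pi/4)%(np.pi/2)-np.pi/4,3))
go(.358,.245,.073,.3)
```

```text
[[0.4949 0.0507 0.064 ]
 [0.4951 0.0044 0.064 ]
 [0.4336 0.0069 0.064 ]
 [0.434  0.0532 0.064 ]] [0.46439131 0.02880247 0.064     ]
yaw 0.006047242659881254
yaw -0.007515081824585988
yaw -0.04108292617841744
yaw -0.03961475556723314
hole [0.4660098  0.02778119 0.064     ] outer [0.47114362 0.0628517  0.024     ]
board yaw -0.06072515435418147 -0.0702092321140223
[284.4 211.9 285.1 189.4] 0.024 [0.4403 0.0499] [0.4967 0.0487] ang off-axis -0.023
[284.4 211.9 285.1 189.4] 0.064 [0.4371 0.0555] [0.4909 0.0543] ang off-axis -0.023
[359.9 224.3 361.7 189.3] 0.024 [ 0.4147 -0.1381] [ 0.5027 -0.1449] ang off-axis -0.077
[359.9 224.3 361.7 189.3] 0.064 [ 0.4127 -0.1238] [ 0.4966 -0.1303] ang off-axis -0.077
[274.1 234.1 250.3 226.7] 0.024 [0.3851 0.075 ] [0.4018 0.1338] ang off-axis -0.277
[274.1 234.1 250.3 226.7] 0.064 [0.3844 0.0794] [0.4004 0.1354] ang off-axis -0.277
[271.3 181.9 268.7 213.3] 0.024 [0.5146 0.0837] [0.4358 0.0891] ang off-axis -0.068
[271.3 181.9 268.7 213.3] 0.064 [0.5079 0.0877] [0.4328 0.0928] ang off-axis -0.068
[303.1 214.3 285.6 213.1] 0.024 [0.4356 0.0033] [0.4375
[... 1022 characters left out ...]
6] [ 0.421  -0.1471] ang off-axis -0.082
[365.1 190.6 363.4 221.9] 0.064 [ 0.4937 -0.1386] [ 0.4187 -0.1324] ang off-axis -0.082
[288.1 191.9 288.1 210.6] 0.024 [0.4907 0.0411] [0.4437 0.0408] ang off-axis 0.007
[288.1 191.9 288.1 210.6] 0.064 [0.4851 0.047 ] [0.4404 0.0467] ang off-axis 0.007
[305.5 178.5 278.2 170.3] 0.024 [ 0.5259 -0.0027] [0.5449 0.0666] ang off-axis -0.269
[305.5 178.5 278.2 170.3] 0.064 [0.5187 0.0053] [0.5368 0.0713] ang off-axis -0.269
[328.1 212.4 357.  216.1] 0.024 [ 0.4419 -0.0591] [ 0.4348 -0.1314] ang off-axis -0.098
[328.1 212.4 357.  216.1] 0.064 [ 0.4387 -0.0484] [ 0.4319 -0.1174] ang off-axis -0.098
go [  3.7   1.8 173.3] turn [-0.008  0.004  0.007] j7 -0.37
```

Request:
jog_arm:
  commands:
    - {"translation": [4,2,35],"turn": [-0.008,0.004,0]}
    - {"translation": [4,2,70],"turn": [-0.008,0.004,0]}
    - {"translation": [4,2,100],"turn": [-0.008,0.004,0]}
    - {"translation": [4,2,125],"turn": [-0.008,0.004,0]}
    - {"translation": [4,2,145],"turn": [-0.008,0.004,0]}
    - {"translation": [4,2,160],"turn": [-0.008,0.004,0]}
    - {"translation": [4,2,170],"turn": [-0.008,0.004,0]}
    - {"translation": [4,2,173],"turn": [-0.008,0.004,0]}
    - {"translation": [4,2,173],"turn": [-0.008,0.004,0]}
    - {"translation": [4,2,173],"turn": [-0.008,0.004,0]}

```text
clock: 11.27
position: [0.3586, 0.2451, 0.0737]
ee_rot: [-3.105, -0.476, -0.001]
force: [0.9, 0.3, 0.3]
width: 0.602
```

Request:
jog_arm:
  commands:
    - {"translation": [0,0,0],"turn": [0,0,0]}
    - {"translation": [0,0,0],"turn": [0,0,0]}
    - {"translation": [0,0,0],"turn": [0,0,0]}
    - {"translation": [0,0,0],"turn": [0,0,0]}
    - {"translation": [0,0,0],"turn": [0,0,0]}
    - {"translation": [0,0,0],"turn": [0,0,0]}
    - {"translation": [0,0,0],"turn": [0,0,0]}
    - {"translation": [0,0,0],"turn": [0,0,0]}
    - {"translation": [0,0,0],"turn": [0,0,0]}
    - {"translation": [0,0,0],"turn": [0,0,0]}
  claw: 1
  grip_force: 40

```text
clock: 12.1
position: [0.3586, 0.2451, 0.0735]
ee_rot: [-3.105, -0.475, -0.001]
force: [0.6, 0.3, 3.7]
width: 0.247
```

Request:
jog_arm:
  commands:
    - {"translation": [0,0,-15],"turn": [0,0,0]}
    - {"translation": [0,0,-40],"turn": [0,0,0]}
    - {"translation": [0,0,-70],"turn": [0,0,0]}
    - {"translation": [0,0,-105],"turn": [0,0,0]}
    - {"translation": [0,0,-140],"turn": [0,0,0]}
    - {"translation": [0,0,-175],"turn": [0,0,0]}
    - {"translation": [0,0,-205],"turn": [0,0,0]}
    - {"translation": [0,0,-215],"turn": [0,0,0]}
    - {"translation": [0,0,-215],"turn": [0,0,0]}
    - {"translation": [0,0,-215],"turn": [0,0,0]}

```text
clock: 12.93
position: [0.358, 0.2447, 0.2879]
ee_rot: [-3.105, -0.476, -0.0]
force: [-1.0, 0.2, -2.3]
width: 0.247
```

Run:
```python
from h import *
s=arm.observe();print(s["clock"],s["position"],s["width"],s["force"])
go(.466,.028,.29,1.5)
im=arm.get_image("top"); si=arm.get_image("side"); p=s["position"]
pr={n:proj(n,[p+[0,0,.034],p+[0,0,-.071]]) for n in("top","side")}; print(pr)
def crop(im,c): u,v=c.round().astype(int); return cv2.resize(im[max(v-30,0):v+50,u-40:u+40],(400,400),interpolation=3)
cv2.imwrite("pics/c3.png",np.hstack([crop(im,pr["top"].mean(0)),crop(si,pr["side"].mean(0))]))
```

```text
12.9333 [0.35798488 0.24473952 0.2878911 ] 0.24722294254009566 [-0.95912515  0.23746646 -2.26654885]
go [ 38.2 239.1  -2.2] turn [-0.    -0.    -1.196] j7 -0.39
{'top': array([[187.07084852, 246.44382558],
       [194.80913555, 245.22814469]]), 'side': array([[329.23946453,  86.95664186],
       [323.91280663, 143.21620191]])}
```

View pics/c3.png

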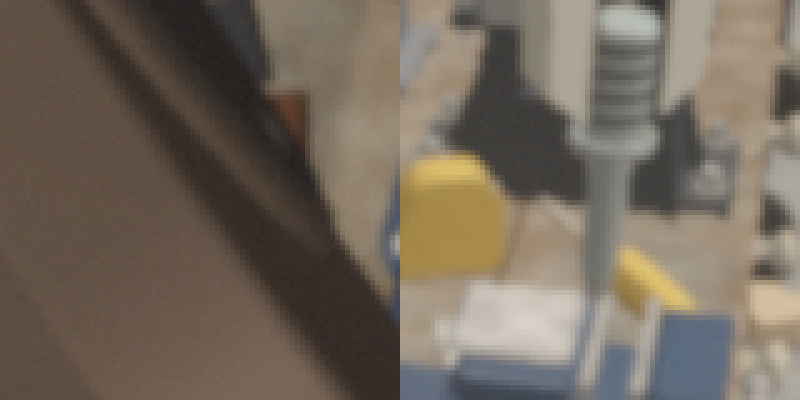

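Request:
jog_arm:
  commands:
    - {"translation": [5,30,0],"turn": [0,0,-0.12]}
    - {"translation": [10,60,0],"turn": [0,0,-0.24]}
    - {"translation": [14,90,0],"turn": [0,0,-0.36]}
    - {"translation": [19,120,0],"turn": [0,0,-0.48]}
    - {"translation": [24,150,0],"turn": [0,0,-0.6]}
    - {"translation": [29,180,0],"turn": [0,0,-0.72]}
    - {"translation": [34,210,0],"turn": [0,0,-0.84]}
    - {"translation": [38,239,0],"turn": [0,0,-0.96]}
    - {"translation": [38,239,0],"turn": [0,0,-1.08]}
    - {"translation": [38,239,0],"turn": [0,0,-1.19]}
    - {"translation": [38,239,0],"turn": [0,0,-1.19]}
    - {"translation": [38,239,0],"turn": [0,0,-1.19]}

```text
clock: 14.03
position: [0.4652, 0.0277, 0.2866]
ee_rot: [-2.302, -2.136, 0.004]
force: [-0.6, 0.6, -1.6]
width: 0.248
```

Request:
jog_arm:
  commands:
    - {"translation": [0,0,30],"turn": [0,0,0]}
    - {"translation": [0,0,60],"turn": [0,0,0]}
    - {"translation": [0,0,90],"turn": [0,0,0]}
    - {"translation": [0,0,110],"turn": [0,0,0]}
    - {"translation": [0,0,122],"turn": [0,0,0]}
    - {"translation": [0,0,128],"turn": [0,0,0]}
    - {"translation": [0,0,128],"turn": [0,0,0]}
    - {"translation": [0,0,128],"turn": [0,0,0]}

```text
clock: 14.7
position: [0.466, 0.0282, 0.1602]
ee_rot: [-2.306, -2.133, 0.001]
force: [-0.4, -0.9, -0.6]
width: 0.251
```

Run:
```python
from h import *
s=arm.observe();print(s["clock"],s["position"],s["width"],s["force"])
go(.466,.028,.161,1.5)
si=arm.get_image("side"); p=s["position"]
print(proj("side",[p+[0,0,.034],p+[0,0,-.071]]),proj("side",[[.4655,.0285,.064],[.467,.0275,.064]]))
cv2.imwrite("pics/c4.png",cv2.resize(si[100:190,220:320],(800,720),interpolation=3)[:600])
```

```text
14.7 [0.4660106  0.02820626 0.16022294] 0.2510596041274695 [-0.43626398 -0.92733003 -0.56448049]
go [-0.2  0.  -0.8] turn [-0.     0.    -0.007] j7 1.51
[[263.48714879 106.57394038]
 [263.88921133 146.15569017]] [[264.1796667  154.96883238]
 [263.58223537 154.77086722]]
```

View pics/c4.png

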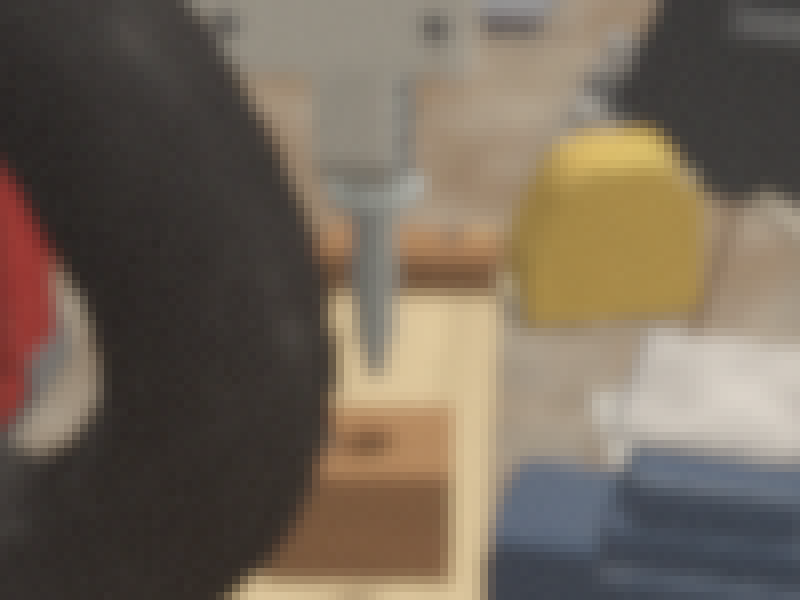

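Request:
jog_arm:
  commands:
    - {"translation": [0,4,0],"turn": [0,0,0]}
    - {"translation": [0,4,8],"turn": [0,0,0]}
    - {"translation": [0,4,16],"turn": [0,0,0]}
    - {"translation": [0,4,24],"turn": [0,0,0]}
    - {"translation": [0,4,32],"turn": [0,0,0]}
    - {"translation": [0,4,38],"turn": [0,0,0]}
    - {"translation": [0,4,42],"turn": [0,0,0]}
    - {"translation": [0,4,42],"turn": [0,0,0]}

```text
clock: 15.42
position: [0.4695, 0.0278, 0.1173]
ee_rot: [-2.305, -2.134, 0.002]
force: [-0.2, 0.3, -1.9]
width: 0.251
```

Request:
jog_arm:
  commands:
    - {"translation": [0,0,5],"turn": [0,0,0]}
    - {"translation": [0,0,10],"turn": [0,0,0]}
    - {"translation": [0,0,15],"turn": [0,0,0]}
    - {"translation": [0,0,20],"turn": [0,0,0]}
    - {"translation": [0,0,20],"turn": [0,0,0]}

```text
clock: 15.83
position: [0.4696, 0.0279, 0.0973]
ee_rot: [-2.305, -2.134, 0.001]
force: [0.4, 0.1, -1.2]
width: 0.247
```

Request:
jog_arm:
  commands:
    - {"translation": [0,0,3],"turn": [0,0,0]}
    - {"translation": [0,0,6],"turn": [0,0,0]}
    - {"translation": [0,0,9],"turn": [0,0,0]}
    - {"translation": [0,0,12],"turn": [0,0,0]}
    - {"translation": [0,0,15],"turn": [0,0,0]}
    - {"translation": [0,0,15],"turn": [0,0,0]}

```text
clock: 16.33
position: [0.4706, 0.028, 0.083]
ee_rot: [2.305, 2.134, 0.002]
force: [1.8, -0.2, -0.9]
width: 0.248
```

Request:
jog_arm:
  commands:
    - {"translation": [0,1,2],"turn": [0,0,0]}
    - {"translation": [0,1,4],"turn": [0,0,0]}
    - {"translation": [0,1,6],"turn": [0,0,0]}
    - {"translation": [0,1,8],"turn": [0,0,0]}
    - {"translation": [0,1,8],"turn": [0,0,0]}

```text
clock: 16.75
position: [0.4717, 0.028, 0.0755]
ee_rot: [2.305, 2.134, 0.002]
force: [1.6, 0.4, 2.8]
width: 0.245
```

Request:
jog_arm:
  commands:
    - {"translation": [0,0,1],"turn": [0,0,0]}
    - {"translation": [0,0,2],"turn": [0,0,0]}
    - {"translation": [0,0,2],"turn": [0,0,0]}

```text
clock: 17.0
position: [0.472, 0.0281, 0.0751]
ee_rot: [-2.305, -2.134, -0.005]
force: [-6.7, 0.1, 33.0]
width: 0.247
```

Request:
jog_arm:
  commands:
    - {"translation": [0,0,-2],"turn": [0,0,0]}
    - {"translation": [0,0,-2],"turn": [0,0,0]}
    - {"translation": [0,0,-2],"turn": [0,0,0]}
    - {"translation": [0,0,-2],"turn": [0,0,-0.01]}
    - {"translation": [0,0,-2],"turn": [0,0,-0.01]}
    - {"translation": [0,0,5],"turn": [0,0,-0.01]}
    - {"translation": [0,0,12],"turn": [0,0,-0.01]}
    - {"translation": [0,0,19],"turn": [0,0,-0.01]}
    - {"translation": [0,0,24],"turn": [0,0,-0.01]}
    - {"translation": [0,0,24],"turn": [0,0,-0.01]}
  claw: -0.35

```text
clock: 17.83
position: [0.4702, 0.0277, 0.0479]
ee_rot: [-2.294, -2.145, 0.002]
force: [-0.3, -0.1, -0.1]
width: 0.674
```

Request:
jog_arm:
  commands:
    - {"translation": [0,0,0],"turn": [0,0,0]}
    - {"translation": [0,0,0],"turn": [0,0,0]}
    - {"translation": [0,0,0],"turn": [0,0,0]}
    - {"translation": [0,0,0],"turn": [0,0,0]}
    - {"translation": [0,0,0],"turn": [0,0,0]}
    - {"translation": [0,0,0],"turn": [0,0,0]}
    - {"translation": [0,0,0],"turn": [0,0,0]}
    - {"translation": [0,0,0],"turn": [0,0,0]}
  claw: 1
  grip_force: 8

```text
clock: 18.5
position: [0.4713, 0.0279, 0.0495]
ee_rot: [2.294, 2.146, 0.001]
force: [-0.1, -1.5, 3.1]
width: 0.484
```

Squeezed flush (44.5 mm). Release and look.

Request:
jog_arm:
  commands:
    - {"translation": [0,0,0],"turn": [0,0,0]}
    - {"translation": [0,0,0],"turn": [0,0,0]}
    - {"translation": [0,0,0],"turn": [0,0,0]}
    - {"translation": [0,0,0],"turn": [0,0,0]}
    - {"translation": [0,0,0],"turn": [0,0,0]}
    - {"translation": [0,0,-30],"turn": [0,0,0]}
    - {"translation": [0,0,-60],"turn": [0,0,0]}
    - {"translation": [0,0,-100],"turn": [0,0,0]}
    - {"translation": [0,0,-140],"turn": [0,0,0]}
    - {"translation": [0,0,-180],"turn": [0,0,0]}
    - {"translation": [0,0,-200],"turn": [0,0,0]}
  claw: -0.35

```text
clock: 19.42
position: [0.4724, 0.0276, 0.2537]
ee_rot: [2.293, 2.144, 0.008]
force: [0.1, 0.3, -0.0]
width: 0.678
```

Run:
```python
from h import *
s=arm.observe();print(s["clock"],s["position"],s["joints"].round(2))
go(.486,.327,.25,1.39-np.pi/2+np.pi/2-np.pi/2)
```

```text
19.4167 [0.47244704 0.02757465 0.25371098] [-0.63  0.16  0.54  1.93 -0.09  1.08  1.45]
go [299.6  -6.7   4.3] turn [ 0.006  0.002 -1.458] j7 1.45
```

Request:
jog_arm:
  commands:
    - {"translation": [40,1,0],"turn": [0,0,0.115]}
    - {"translation": [80,3,0],"turn": [0,0,0.115]}
    - {"translation": [120,4,0],"turn": [0,0,0.115]}
    - {"translation": [160,5,0],"turn": [0,0,0.115]}
    - {"translation": [200,7,0],"turn": [0,0,0.115]}
    - {"translation": [240,8,0],"turn": [0,0,0.115]}
    - {"translation": [275,8,0],"turn": [0.006,0,0.115]}
    - {"translation": [300,-4,0],"turn": [0.006,0,0.115]}
    - {"translation": [300,-4,0],"turn": [0.006,0,0.115]}
    - {"translation": [300,-4,0],"turn": [0.006,0,0.115]}
    - {"translation": [300,-4,0],"turn": [0.006,0,0.115]}
  claw: -1

```text
clock: 20.33
position: [0.4872, 0.3266, 0.2492]
ee_rot: [-2.411, -2.008, 0.007]
force: [-0.6, -1.1, -0.1]
width: 1.003
```

```bash
cat >> h.py <<'E'
def lsd(z=(.024,.064),u0=260,u1=400,v0=175,v1=235,im=None,minl=12,mx=.13):
    g=cv2.cvtColor(arm.get_image("top") if im is None else im,cv2.COLOR_BGR2GRAY)
    for l in cv2.createLineSegmentDetector(2).detect(g)[0][:,0]:
        if u0<l[0]<u1 and v0<l[1]<v1 and np.hypot(l[2]-l[0],l[3]-l[1])>minl:
            P=[ray("top",l[:2],k) for k in z];Q=[ray("top",l[2:],k) for k in z]; dd=P[0]-Q[0]; a=(-np.arctan2(dd[0],dd[1])+np.pi/4)%(np.pi/2)-np.pi/4
            if abs(a)<mx: print(l.round(1),"yaw",round(a,3),*[np.r_[p[:2],q[:2]].round(4) for p,q in zip(P,Q)])
E
python3 - <<'E'
from h import *
s=arm.observe();print(s["clock"],s["position"],s["width"])
go(.488,.327,.018,1.39)
im=arm.get_image("top"); lsd(im=im)
si=arm.get_image("side")
a=cv2.resize(im[165:255,250:350],None,fx=4,fy=4.4,interpolation=3); b=cv2.resize(si[120:200,220:300],None,fx=5,fy=4.95,interpolation=3)
cv2.imwrite("pics/c5.png",np.hstack([a,b]))
for d in arm.trace("top","stop")[:1]: print(d["confidence"],np.round(fit("stop",{"top":np.array(d["region"],float)},(.4675,.027,-.06),.024),4))
E
```

```text
20.3333 [0.48719904 0.32660217 0.2491919 ] 1.0028184305873276
go [  0.7   2.  231.2] turn [-0.006  0.001 -0.001] j7 0.87
[359.8 224.3 361.7 189.3] yaw -0.078 [ 0.4147 -0.138   0.5027 -0.1449] [ 0.4127 -0.1237  0.4966 -0.1303]
[283.9 212.  285.  190.6] yaw -0.042 [0.4401 0.0511 0.4937 0.0489] [0.4369 0.0566 0.488  0.0545]
[271.3 181.9 268.6 213.3] yaw -0.069 [0.5146 0.0837 0.4358 0.0892] [0.5079 0.0877 0.4328 0.0929]
[303.1 214.2 285.6 213.1] yaw -0.033 [0.4359 0.0033 0.4374 0.0469] [0.4329 0.011  0.4343 0.0526]
[306.  188.1 304.9 211.9] yaw -0.049 [ 0.5016 -0.004   0.4417 -0.0011] [0.4955 0.004  0.4384 0.0068]
[358.2 189.8 318.  185.7] yaw -0.073 [ 0.5011 -0.1361  0.5085 -0.0343] [ 0.495  -0.1219  0.5021 -0.0248]
[290.8 183.  272.9 181.1] yaw -0.077 [0.5134 0.0346 0.5169 0.0796] [0.5068 0.0408 0.5101 0.0837]
[288.  187.4 303.2 188.3] yaw -0.025 [0.5019 0.0414 0.5009 0.0032] [0.4958 0.0474 0.4949 0.0109]
[365.  191.8 363.4 221.9] yaw -0.081 [ 0.4965 -0.1533  0.421  -0.1472] [ 0.4907 -0.1383  0.4187 -0.1325]
[288.5 191.9 287.6 209.4] yaw -0.049 [0.4906 0.04   0.4467 0.0422] [0.4851 0.046  0.4432 0.0481]
[328.1 212.4 356.9 216.3] yaw -0.107 [ 0.4421 -0.0591  0.4343 -0.1313] [ 0.4388 -0.0484  0.4314 -0.1173]
```

View pics/c5.png

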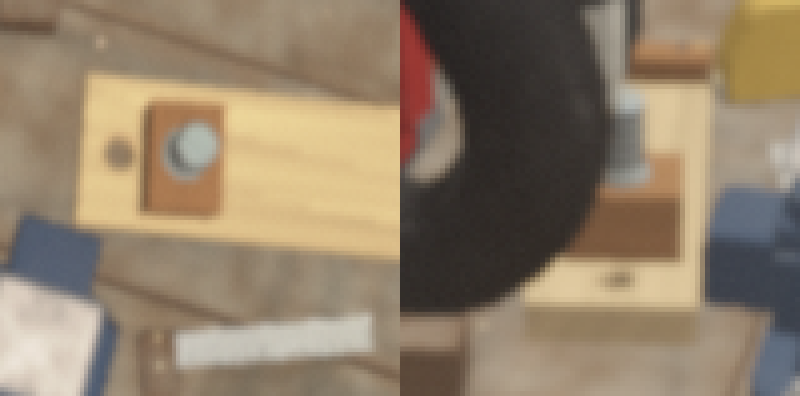

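Run:
```python
from h import *
go(.4715,.028,.25,1.47)
```

```text
go [-295.9   38.6   -0.6] turn [-0.005 -0.    -0.083] j7 0.87
```

Request:
jog_arm:
  commands:
    - {"translation": [-40,5,0],"turn": [-0.005,0,-0.083]}
    - {"translation": [-80,10,0],"turn": [-0.005,0,-0.083]}
    - {"translation": [-120,15,0],"turn": [-0.005,0,-0.083]}
    - {"translation": [-160,20,0],"turn": [-0.005,0,-0.083]}
    - {"translation": [-200,26,0],"turn": [-0.005,0,-0.083]}
    - {"translation": [-240,31,0],"turn": [-0.005,0,-0.083]}
    - {"translation": [-275,36,0],"turn": [-0.005,0,-0.083]}
    - {"translation": [-296,39,0],"turn": [-0.005,0,-0.083]}
    - {"translation": [-296,39,0],"turn": [-0.005,0,-0.083]}
    - {"translation": [-296,39,0],"turn": [-0.005,0,-0.083]}
    - {"translation": [-296,39,0],"turn": [-0.005,0,-0.083]}
  claw: -0.35

```text
clock: 21.4
position: [0.4719, 0.0295, 0.2493]
ee_rot: [-2.328, -2.107, -0.001]
force: [0.9, 0.6, 0.2]
width: 0.677
```

Run:
```python
from h import *
print(arm.observe()["position"])
go(.4715,.028,.05,1.47)
```

```text
[0.47194088 0.02952696 0.24932568]
go [ -1.8  -0.2 199.3] turn [-0.    -0.001  0.001] j7 1.41
```

Request:
jog_arm:
  commands:
    - {"translation": [-1.5,0,40],"turn": [0,0,0]}
    - {"translation": [-1.5,0,75],"turn": [0,0,0]}
    - {"translation": [-1.5,0,105],"turn": [0,0,0]}
    - {"translation": [-1.5,0,130],"turn": [0,0,0]}
    - {"translation": [-1.5,0,150],"turn": [0,0,0]}
    - {"translation": [-1.5,0,170],"turn": [0,0,0]}
    - {"translation": [-1.5,0,185],"turn": [0,0,0]}
    - {"translation": [-1.5,0,195],"turn": [0,0,0]}
    - {"translation": [-1.5,0,199],"turn": [0,0,0]}
    - {"translation": [-1.5,0,199],"turn": [0,0,0]}

```text
clock: 22.23
position: [0.4714, 0.0285, 0.0496]
ee_rot: [-2.326, -2.109, 0.002]
force: [-0.0, 0.7, 0.8]
width: 0.674
```

Request:
jog_arm:
  commands:
    - {"translation": [0,0,0],"turn": [0,0,0]}
    - {"translation": [0,0,0],"turn": [0,0,0]}
    - {"translation": [0,0,0],"turn": [0,0,0]}
    - {"translation": [0,0,0],"turn": [0,0,0]}
    - {"translation": [0,0,0],"turn": [0,0,0]}
    - {"translation": [0,0,0],"turn": [0,0,0]}
    - {"translation": [0,0,0],"turn": [0,0,0]}
    - {"translation": [0,0,0],"turn": [0,0,0]}
  claw: 1
  grip_force: 15

```text
clock: 22.9
position: [0.4723, 0.028, 0.0509]
ee_rot: [-2.328, -2.109, -0.002]
force: [-1.6, 0.3, 6.8]
width: 0.485
```

Request:
jog_arm:
  commands:
    - {"translation": [0,0,0],"turn": [0,0,0]}
    - {"translation": [0,0,0],"turn": [0,0,0]}
    - {"translation": [0,0,0],"turn": [0,0,0]}
    - {"translation": [0,0,0],"turn": [0,0,0]}
    - {"translation": [0,0,0],"turn": [0,0,0]}
    - {"translation": [0,0,-30],"turn": [0,0,0]}
    - {"translation": [0,0,-60],"turn": [0,0,0]}
    - {"translation": [0,0,-100],"turn": [0,0,0]}
    - {"translation": [0,0,-140],"turn": [0,0,0]}
    - {"translation": [0,0,-180],"turn": [0,0,0]}
    - {"translation": [0,0,-200],"turn": [0,0,0]}
    - {"translation": [0,0,-200],"turn": [0,0,0]}
  claw: -0.35

```text
clock: 23.9
position: [0.4743, 0.0279, 0.2548]
ee_rot: [2.327, 2.107, 0.011]
force: [0.5, -0.6, -0.5]
width: 0.675
```

Run:
```python
from h import *
go(.488,.327,.25,1.39)
```

```text
go [299.  -16.    5.7] turn [ 0.006 -0.004  0.082] j7 1.42
```

Request:
jog_arm:
  commands:
    - {"translation": [40,-2,0],"turn": [0,0,0.082]}
    - {"translation": [80,-4,0],"turn": [0,0,0.082]}
    - {"translation": [120,-6,0],"turn": [0,0,0.082]}
    - {"translation": [160,-8,0],"turn": [0,0,0.082]}
    - {"translation": [200,-11,0],"turn": [0,0,0.082]}
    - {"translation": [240,-13,0],"turn": [0,0,0.082]}
    - {"translation": [275,-15,4],"turn": [0.006,-0.004,0.082]}
    - {"translation": [299,-16,5],"turn": [0.006,-0.004,0.082]}
    - {"translation": [299,-16,5],"turn": [0.006,-0.004,0.082]}
    - {"translation": [299,-16,5],"turn": [0.006,-0.004,0.082]}
    - {"translation": [299,-16,5],"turn": [0.006,-0.004,0.082]}
  claw: -1

```text
clock: 24.82
position: [0.4854, 0.3257, 0.2446]
ee_rot: [-2.412, -2.01, 0.014]
force: [0.6, -1.3, -0.5]
width: 0.998
```

Run:
```python
from h import *
print(arm.observe()["position"],arm.observe()["width"])
go(.488,.327,.018,1.39)
lsd(u0=260,u1=315)
```

```text
[0.48539707 0.32570793 0.24461009] 0.9980418823626245
go [  3.    3.9 226.6] turn [-0.007  0.006 -0.001] j7 0.87
[283.6 213.2 285.1 190.6] yaw -0.054 [0.4369 0.0519 0.4937 0.0488] [0.4339 0.0574 0.488  0.0544]
[286.8 187.4 303.2 188.2] yaw -0.02 [0.5019 0.0444 0.5011 0.0032] [0.4958 0.0502 0.495  0.0109]
[271.4 181.9 268.6 213.3] yaw -0.073 [0.5146 0.0835 0.4358 0.0893] [0.5079 0.0875 0.4328 0.093 ]
[301.9 214.3 285.6 213. ] yaw -0.049 [0.4356 0.0064 0.4376 0.0469] [0.4326 0.014  0.4345 0.0526]
[306.  186.9 304.9 211.9] yaw -0.047 [ 0.5046 -0.004   0.4417 -0.0011] [0.4984 0.004  0.4384 0.0069]
[310.6 184.8 271.7 181. ] yaw -0.068 [ 0.5103 -0.0155  0.5171  0.0827] [ 0.5039 -0.0069  0.5103  0.0867]
[288.6 190.6 287.4 210.6] yaw -0.049 [0.4938 0.04   0.4438 0.0425] [0.4881 0.046  0.4404 0.0484]
```

Request:
jog_arm:
  commands:
    - {"translation": [3,4,40],"turn": [-0.007,0.006,0]}
    - {"translation": [3,4,80],"turn": [-0.007,0.006,0]}
    - {"translation": [3,4,115],"turn": [-0.007,0.006,0]}
    - {"translation": [3,4,145],"turn": [-0.007,0.006,0]}
    - {"translation": [3,4,170],"turn": [-0.007,0.006,0]}
    - {"translation": [3,4,190],"turn": [-0.007,0.006,0]}
    - {"translation": [3,4,208],"turn": [-0.007,0.006,0]}
    - {"translation": [3,4,220],"turn": [-0.007,0.006,0]}
    - {"translation": [3,4,226],"turn": [-0.007,0.006,0]}
    - {"translation": [3,4,226],"turn": [-0.007,0.006,0]}

```text
clock: 25.7
position: [0.4881, 0.3274, 0.0186]
ee_rot: [-2.414, -2.01, -0.001]
force: [-0.8, -0.3, 0.7]
width: 1.003
```

Request:
jog_arm:
  commands:
    - {"translation": [0,0,0],"turn": [0,0,0]}
    - {"translation": [0,0,0],"turn": [0,0,0]}
    - {"translation": [0,0,0],"turn": [0,0,0]}
    - {"translation": [0,0,0],"turn": [0,0,0]}
    - {"translation": [0,0,0],"turn": [0,0,0]}
    - {"translation": [0,0,0],"turn": [0,0,0]}
    - {"translation": [0,0,0],"turn": [0,0,0]}
    - {"translation": [0,0,0],"turn": [0,0,0]}
    - {"translation": [0,0,0],"turn": [0,0,0]}
  claw: 1
  grip_force: 25

```text
clock: 26.45
position: [0.4883, 0.3286, 0.0194]
ee_rot: [-2.412, -2.011, -0.003]
force: [-0.7, 0.2, 4.1]
width: 0.543
```

Request:
jog_arm:
  commands:
    - {"translation": [0,0,-20],"turn": [0,0,0]}
    - {"translation": [0,0,-50],"turn": [0,0,0]}
    - {"translation": [0,0,-90],"turn": [0,0,0]}
    - {"translation": [0,0,-130],"turn": [0,0,0]}
    - {"translation": [0,0,-170],"turn": [0,0,0]}
    - {"translation": [0,0,-205],"turn": [0,0,0]}
    - {"translation": [0,0,-240],"turn": [0,0,0]}
    - {"translation": [0,0,-250],"turn": [0,0,0]}
    - {"translation": [0,0,-250],"turn": [0,0,0]}

```text
clock: 27.2
position: [0.4893, 0.3287, 0.272]
ee_rot: [-2.412, -2.011, -0.011]
force: [0.3, -0.1, -3.3]
width: 0.543
```

Run:
```python
from h import *
s=arm.observe();print(s["position"],s["width"],s["force"])
# blank target in board frame y=-29; board from hole (robot frame)
for yaw in(-.07,-.11):
    h=np.array([.4715,.028]); d=-.096; print(h+[-d*np.sin(yaw),d*np.cos(yaw)])
go(.4635,-.068,.27,-.1)
p=s["position"]
for n in("side","top"):
    arm.get_image(n)
    for d in arm.trace(n,"pale_blank")[:1]: print(n,d["confidence"],d["box"],np.round(fit("pale_blank",{n:np.array(d["region"],float)},(p[0],p[1],1.39),p[2]-.018),4))
```

```text
[0.48928448 0.32874494 0.27203421] 0.5434606008670186 [ 0.33372543 -0.06105075 -3.29878928]
[ 0.46478549 -0.0677649 ]
[ 0.46096128 -0.06741979]
go [-3.949e+02  4.600e+01 -2.000e-01] turn [-0.002 -0.008  1.49 ] j7 0.87
side 0.7 [201.8, 115.1, 95.3, 44.4] [0.4864 0.3261 1.3674 0.5856]
top 0.75 [141.5, 134.2, 33.7, 78.4] [0.4826 0.3012 1.5701 0.884 ]
```

Request:
jog_arm:
  commands:
    - {"translation": [-33,4,0],"turn": [0,-0.008,0.12]}
    - {"translation": [-66,8,0],"turn": [0,-0.008,0.24]}
    - {"translation": [-99,12,0],"turn": [0,-0.008,0.36]}
    - {"translation": [-132,15,0],"turn": [0,-0.008,0.48]}
    - {"translation": [-165,19,0],"turn": [0,-0.008,0.6]}
    - {"translation": [-198,23,0],"turn": [0,-0.008,0.72]}
    - {"translation": [-231,27,0],"turn": [0,-0.008,0.84]}
    - {"translation": [-264,31,0],"turn": [0,-0.008,0.96]}
    - {"translation": [-297,35,0],"turn": [0,-0.008,1.08]}
    - {"translation": [-330,39,0],"turn": [0,-0.008,1.2]}
    - {"translation": [-363,43,0],"turn": [0,-0.008,1.32]}
    - {"translation": [-395,46,0],"turn": [0,-0.008,1.44]}

```text
clock: 28.4
position: [0.4609, -0.0703, 0.2671]
ee_rot: [3.137, -0.088, -0.011]
force: [0.7, -0.4, -2.2]
width: 0.547
```

Run:
```python
from h import *
s=arm.observe();print(s["position"],s["width"],s["joints"].round(2))
go(.464,-.0685,.1,-.09)
```

```text
[ 0.46092366 -0.07033981  0.26708929] 0.5467350934793805 [-0.72  0.16  0.89  1.93 -0.13  1.12  0.16]
go [  4.2  -2.6 167.1] turn [0.004 0.007 0.034] j7 0.16
```

Request:
jog_arm:
  commands:
    - {"translation": [4,-2.5,35],"turn": [0.004,0.007,0.034]}
    - {"translation": [4,-2.5,70],"turn": [0.004,0.007,0.034]}
    - {"translation": [4,-2.5,105],"turn": [0.004,0.007,0.034]}
    - {"translation": [4,-2.5,135],"turn": [0.004,0.007,0.034]}
    - {"translation": [4,-2.5,155],"turn": [0.004,0.007,0.034]}
    - {"translation": [4,-2.5,165],"turn": [0.004,0.007,0.034]}
    - {"translation": [4,-2.5,167],"turn": [0.004,0.007,0.034]}
    - {"translation": [4,-2.5,167],"turn": [0.004,0.007,0.034]}

```text
clock: 29.07
position: [0.465, -0.0672, 0.101]
ee_rot: [-3.139, 0.133, -0.001]
force: [1.0, -0.2, -1.9]
width: 0.547
```

Run:
```python
from h import *
s=arm.observe();print(s["position"],s["ee_rot"])
go(.464,-.0685,.043,-.09)
im=arm.get_image("top"); si=arm.get_image("side")
a=cv2.resize(im[165:255,270:370],None,fx=4,fy=4.4,interpolation=3); b=cv2.resize(si[100:180,220:300],None,fx=5,fy=4.95,interpolation=3)
cv2.imwrite("pics/c6.png",np.hstack([a,b]))
```

```text
[ 0.46502541 -0.06720366  0.10097622] [-3.13853619e+00  1.32822709e-01 -9.29274582e-04]
go [-0.9  1.4 58. ] turn [-0.    -0.001  0.005] j7 0.4
```

View pics/c6.png

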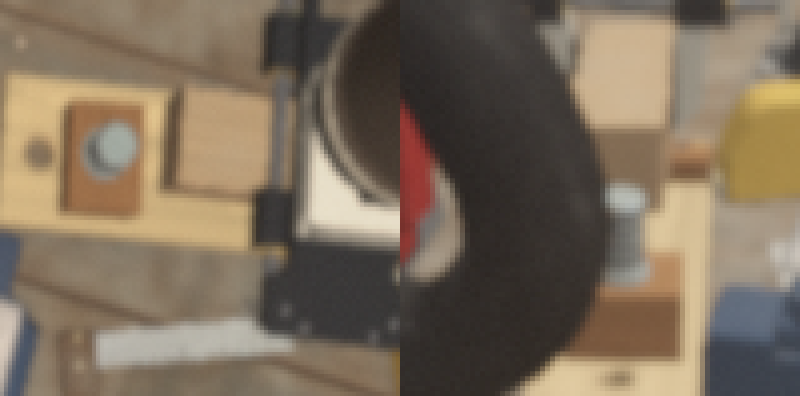

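Run:
```python
from h import *
F=lambda u,v:(270+(u+.5)/4-.5,165+(v+.5)/4.4-.5)
z=arm.observe()["position"][2]-.019+.05
a,b=ray("top",F(181,87),z),ray("top",F(172,188),z); m=(a+b)/2;print(a,b,m,"len",np.linalg.norm(a-b))
by=np.array([.07,1]);by/=np.linalg.norm(by)
bx=np.array([by[1],-by[0]]); C=np.array([.4633,-.0408])
print("end in board frame x,y mm",1e3*(m[:2]-C)@bx,1e3*(m[:2]-C)@by)
d=a-b;print("yaw",np.arctan2(d[1],d[0]))
# stop in same frame
st=[ray("top",F(*q),.064) for q in((68,102),(145,104),(141,217),(63,214))]; s=np.mean(st,0); print("stop",1e3*(s[:2]-C)@bx,1e3*(s[:2]-C)@by)
```

```text
[ 0.49382998 -0.00153403  0.13328448] [0.44313823 0.00362889 0.13328448] [0.46848411 0.00104743 0.13328448] len 0.05095398535256905
end in board frame x,y mm 2.2492817817821242 42.10727928181813
yaw -0.10149919317923783
stop -3.771628811082775 69.50876913704073
```

Request:
jog_arm:
  commands:
    - {"translation": [-0.5,3.5,15],"turn": [0,0,-0.01]}
    - {"translation": [-0.5,3.5,30],"turn": [0,0,-0.01]}
    - {"translation": [-0.5,3.5,42],"turn": [0,0,-0.01]}
    - {"translation": [-0.5,3.5,50],"turn": [0,0,-0.01]}
    - {"translation": [-0.5,3.5,54],"turn": [0,0,-0.01]}
    - {"translation": [-0.5,3.5,56],"turn": [0,0,-0.01]}
    - {"translation": [-0.5,3.5,56],"turn": [0,0,-0.01]}

```text
clock: 29.75
position: [0.4653, -0.0703, 0.0458]
ee_rot: [-3.138, 0.116, -0.005]
force: [-0.3, -0.7, -2.9]
width: 0.544
```

Request:
jog_arm:
  commands:
    - {"translation": [0,0,1],"turn": [0,0,0]}
    - {"translation": [0,0,2],"turn": [0,0,0]}
    - {"translation": [0,0,2.5],"turn": [0,0,0]}
    - {"translation": [0,0,2.5],"turn": [0,0,0]}

```text
clock: 30.08
position: [0.4653, -0.0702, 0.0434]
ee_rot: [-3.138, 0.116, -0.005]
force: [0.5, 1.5, 3.7]
width: 0.55
```

Request:
jog_arm:
  commands:
    - {"translation": [0,0,0],"turn": [0,0,0]}
    - {"translation": [0,0,0],"turn": [0,0,0]}
    - {"translation": [0,0,0],"turn": [0,0,0]}
    - {"translation": [0,0,0],"turn": [0,0,0]}
    - {"translation": [0,0,0],"turn": [0,0,0]}
    - {"translation": [0,0,0],"turn": [0,0,0]}
    - {"translation": [0,0,-30],"turn": [0,0,0]}
    - {"translation": [0,0,-70],"turn": [0,0,0]}
    - {"translation": [0,0,-110],"turn": [0,0,0]}
    - {"translation": [0,0,-150],"turn": [0,0,0]}
    - {"translation": [0,0,-190],"turn": [0,0,0]}
    - {"translation": [0,0,-220],"turn": [0,0,0]}
  claw: -0.7

```text
clock: 31.08
position: [0.4646, -0.0712, 0.2659]
ee_rot: [-3.138, 0.118, -0.007]
force: [1.6, 0.1, 0.1]
width: 0.853
```

Run:
```python
from h import *
s=arm.observe();print(s["clock"],s["position"])
go(.491,.2,.26,1.55)
```

```text
31.0833 [ 0.4646148  -0.07123789  0.26586824]
go [   5.9 -272.4    6.3] turn [-0.004 -0.002  1.516] j7 0.16
```

Request:
jog_arm:
  commands:
    - {"translation": [1,-25,0],"turn": [0,0,-0.12]}
    - {"translation": [1,-50,0],"turn": [0,0,-0.24]}
    - {"translation": [2,-75,0],"turn": [0,0,-0.36]}
    - {"translation": [2,-100,0],"turn": [0,0,-0.48]}
    - {"translation": [3,-125,0],"turn": [0,0,-0.6]}
    - {"translation": [3,-150,0],"turn": [0,0,-0.72]}
    - {"translation": [4,-175,0],"turn": [0,0,-0.84]}
    - {"translation": [4,-200,0],"turn": [0,0,-0.96]}
    - {"translation": [5,-225,0],"turn": [0,0,-1.08]}
    - {"translation": [5,-250,0],"turn": [0,0,-1.2]}
    - {"translation": [6,-272,0],"turn": [0,0,-1.32]}
    - {"translation": [6,-272,0],"turn": [0,0,-1.44]}
  claw: -1

```text
clock: 32.08
position: [0.4899, 0.2056, 0.2626]
ee_rot: [-2.425, -1.997, -0.004]
force: [-0.8, 0.1, 0.4]
width: 0.999
```

Run:
```python
from h import *
s=arm.observe();print(s["clock"],s["position"])
go(.491,.2,.12,1.55);go(.491,.2,.006,1.55)
im=arm.get_image("top"); si=arm.get_image("side")
lsd(z=(.024,.074),u0=262,u1=365,im=im)
a=cv2.resize(im[165:255,265:365],None,fx=4,fy=4.4,interpolation=3); b=cv2.resize(si[100:180,220:300],None,fx=5,fy=4.95,interpolation=3)
cv2.imwrite("pics/c7.png",np.hstack([a,b]))
for d in arm.trace("top","pale_blank")[:2]: print(d["confidence"],d["box"],np.round(fit("pale_blank",{"top":np.array(d["region"],float)},(.463,-.07,-.07),.024),4))
```

```text
32.0833 [0.48992335 0.20562167 0.26264708]
go [ -5.7   2.  142.6] turn [ 0.001 -0.002 -0.172] j7 1.04
go [ -5.9   1.8 256.6] turn [ 0.001 -0.002 -0.172] j7 1.04
[360.6 189.8 317.8 184.5] yaw -0.094 [ 0.5014 -0.1421  0.5116 -0.0338] [ 0.4939 -0.124   0.5035 -0.022 ]
[331.8 210.2 364.6 214.2] yaw -0.094 [ 0.4479 -0.0685  0.4402 -0.1506] [ 0.4435 -0.0546  0.4362 -0.132 ]
[364.8 211.9 365.5 194.4] yaw -0.068 [ 0.4459 -0.1513  0.4901 -0.1543] [ 0.4416 -0.1327  0.4832 -0.1355]
[339.2 221.8 358.3 224.3] yaw -0.101 [ 0.4194 -0.0867  0.4146 -0.1342] [ 0.4166 -0.0718  0.4121 -0.1165]
[358.1 216.7 335.5 214.5] yaw -0.068 [ 0.4335 -0.1343  0.4373 -0.0776] [ 0.4298 -0.1166  0.4335 -0.0633]
0.79 [323.6, 191.0, 43.3, 23.8] [ 0.4621 -0.0805 -0.0314  0.3348]
```

View pics/c7.png

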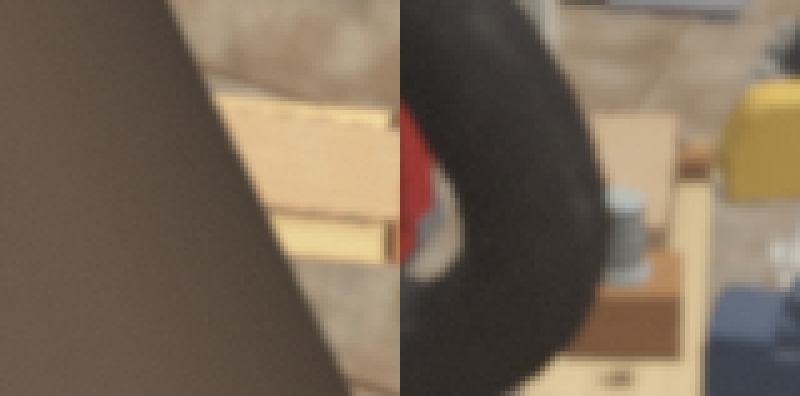

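Request:
jog_arm:
  commands:
    - {"translation": [40,0,0],"turn": [0,0,-0.12]}
    - {"translation": [80,0,0],"turn": [0,0,-0.17]}
    - {"translation": [120,0,0],"turn": [0,0,-0.17]}
    - {"translation": [125,0,0],"turn": [0,0,-0.17]}
    - {"translation": [125,0,0],"turn": [0,0,-0.17]}

```text
clock: 32.65
position: [0.5156, 0.3249, 0.2625]
ee_rot: [2.261, 2.18, 0.002]
force: [0.5, -0.4, -0.2]
width: 1.0
```

Run:
```python
from h import *
s=arm.observe();print(s["clock"],s["position"])
go(.491,.2,.25,1.55);go(.491,.2,.1,1.55)
im=arm.get_image("top")
lsd(z=(.024,.074),u0=262,u1=370,im=im)
cv2.imwrite("pics/c8.png",cv2.resize(im[165:235,260:375],(798,486),interpolation=3))
for d in arm.trace("top","pale_blank")[:2]: print(d["confidence"],d["box"],np.round(fit("pale_blank",{"top":np.array(d["region"],float)},(.463,-.07,-.07),.024),4))
for d in arm.trace("top","sanding_block")[:2]: print(d["confidence"],d["box"],np.round(fit("sanding_block",{"top":np.array(d["region"],float)},(.488,.2,1.55),0),4))
```

```text
32.65 [0.51558268 0.32492106 0.26254743]
go [-125.7  -20.1   12.5] turn [ 0.002 -0.    -0.015] j7 1.06
go [-125.8  -20.3  162.5] turn [ 0.002 -0.    -0.015] j7 1.06
[283.6 213.2 285.1 190.6] yaw -0.055 [0.4369 0.0519 0.4937 0.0488] [0.4331 0.0588 0.4866 0.0558]
[311.4 190.5 309.6 209.3] yaw -0.096 [ 0.496  -0.0175  0.4485 -0.0129] [ 0.4887 -0.0066  0.4441 -0.0023]
[271.3 181.9 268.6 213.3] yaw -0.07 [0.5146 0.0838 0.4358 0.0892] [0.5063 0.0887 0.4321 0.0939]
[301.9 214.3 285.6 213. ] yaw -0.048 [0.4356 0.0064 0.4376 0.0469] [0.4319 0.0159 0.4337 0.054 ]
[358.1 216.9 305.6 211. ] yaw -0.083 [ 0.4329 -0.1342  0.4439 -0.0028] [ 0.4293 -0.1166  0.4397  0.0072]
[359.3 189.7 312.7 184. ] yaw -0.093 [ 0.5015 -0.139   0.5126 -0.0209] [ 0.4939 -0.1211  0.5044 -0.0099]
[314.5 185.1 271.7 181. ] yaw -0.065 [ 0.5099 -0.0256  0.517   0.0826] [ 0.5019 -0.0142  0.5085  0.0877]
[288.  187.4 303.2 188.3] yaw -0.027 [0.502  0.0414 0.5009 0.0032] [0.4944 0.0488 0.4934 0.0128]
[364.7 211.9 365.5 195.6] yaw -0.072 [ 0.4459 -0.1512  0.4869 -0.1541] [ 0.4416 -0.1325  0.4802 -0.1353]
[311.9 208.3 358.1 213.1] yaw -0.075 [ 0.4512 -0.0186  0.4425 -0.1345] [ 0.4466 -0.0076  0.4384 -0.1168]
[288.5 190.6 287.4 210.6] yaw -0.048 [0.4938 0.0401 0.4438 0.0425] [0.4867 0.0476 0.4396 0.0499]
0.58 [306.9, 188.9, 59.0, 26.4] [ 0.4635 -0.0689 -0.0305  0.0968]
0.68 [205.2, 169.6, 35.5, 47.2] [0.4889 0.2017 1.5072 0.0739]
```

View pics/c8.png

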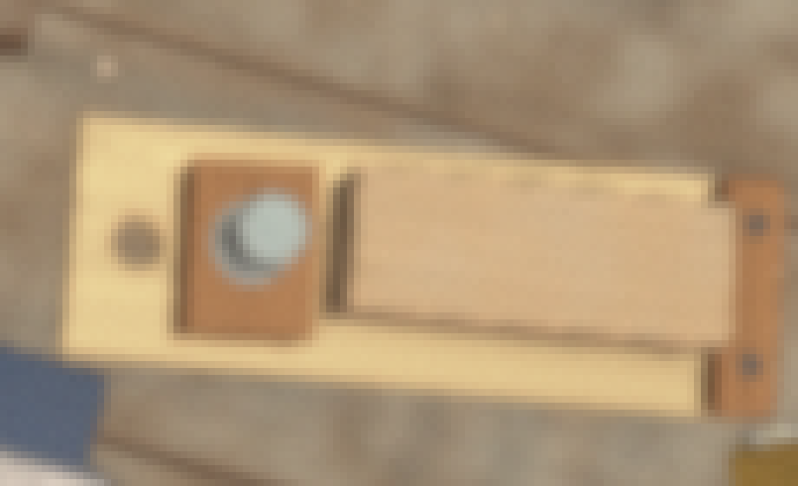

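Run:
```python
from h import *
F=lambda u,v:(260+(u+.5)/6.94-.5,165+(v+.5)/6.94-.5)
by=np.array([.07,1]);by/=np.linalg.norm(by);bx=np.array([by[1],-by[0]])
def rep(n,pts,z):
    c=np.array([ray("top",F(*p),z) for p in pts]); m=c.mean(0)[:2]
    B=np.c_[(c[:,:2]-C)@bx,(c[:,:2]-C)@by]*1e3; print(n,B.round(1).tolist(),"mean",B.mean(0).round(1)); return c
C=np.zeros(2); 
c=np.array([ray("top",F(*p),.024) for p in((80,117),(63,357),(708,176),(698,413))])[:,:2]
e=c[:2].mean(0);f=c[2:].mean(0);print("yaws",-np.arctan2(*(c[0]-c[2])),-np.arctan2(*(c[1]-c[3])),np.linalg.norm(e-f))
by=(e-f)/np.linalg.norm(e-f);bx=np.array([by[1],-by[0]]);print("yaw",-np.arctan2(*by))
C=e-.125*by
rep("board",((80,117),(63,357),(708,176),(698,413)),.024)
rep("cleat",((722,178),(714,414),(782,182),(775,415)),.044)
b=rep("blank",((355,172),(347,312),(735,205),(730,347)),.074)
print("blank yaws",-np.arctan2(*(b[0]-b[2])[:2]),-np.arctan2(*(b[1]-b[3])[:2]))
rep("stop",((190,160),(183,336),(318,164),(312,340)),.064)
rep("hole",((137,241),),.024); print(C)
```

```text
yaws -0.06441298572224763 -0.060312557485579364 0.22882343986211257
yaw -0.06236766802637158
board [[43.5, 125.3], [-43.5, 124.7], [43.0, -104.1], [-43.0, -103.6]] mean [-0.  10.6]
cleat [[39.3, -102.0], [-44.3, -102.1], [39.8, -123.4], [-42.7, -123.5]] mean [  -2.  -112.7]
blank [[24.5, 34.7], [-23.4, 34.5], [25.2, -95.9], [-23.5, -95.9]] mean [  0.7 -30.7]
blank yaws -0.05751847397914859 -0.06277601416384229
stop [[25.1, 89.8], [-35.6, 88.0], [27.7, 45.6], [-33.0, 43.9]] mean [-4.  66.8]
hole [[0.4, 101.4]] mean [  0.4 101.4]
[ 0.46468023 -0.03815615]
```

Run:
```python
from h import *
im=arm.get_image("side")
cv2.imwrite("pics/c9.png",cv2.resize(im[115:185,220:300],(800,600) if 0 else (800,600),interpolation=3))
```

```text
(no output)
```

View pics/c9.png

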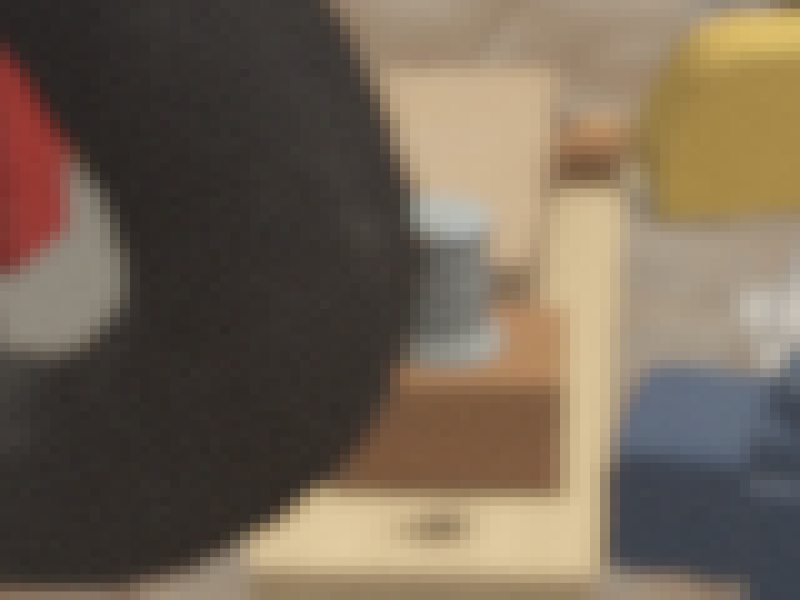

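Run:
```python
from h import *
F=lambda u,v:(220+(u+.5)/10-.5,115+(v+.5)/8.571-.5)
r=lambda u,v,z:ray("side",F(u,v),z)[:2]
e1,e2=r(602,575,.024),r(628,190,.024); d=(e1-e2)/np.linalg.norm(e1-e2); n=np.array([d[1],-d[0]]); print("yaw",-np.arctan2(*d),e1,e2,"left",((r(249,572,.024)-e1)@n)*1e3)
for k,p in dict(stop_bot=(562,490,.024),stop_top=(567,387,.064),blank_topnear=(533,265,.074),blank_topfar=(556,70,.074),cleat_topnear=(632,150,.044),hole=(432,527,.024)).items():
    q=r(*p); print(k,((q-e1)@n*1e3-42.5).round(1),((q-e1)@d*1e3+125).round(1))
go(.465,-.0705,.25,-.08)
```

```text
yaw -0.0726894378666361 [0.4280498  0.08904202] [ 0.41124897 -0.14168233] left 86.53504379892327
stop_bot -30.9 81.7
stop_top -32.0 88.4
blank_topnear -21.0 35.7
blank_topfar -21.2 -96.1
cleat_topnear -43.5 -97.5
hole 0.8 103.0
go [-392.7  -35.9   13.4] turn [ 0.002  0.002 -1.53 ] j7 1.06
```

Request:
jog_arm:
  commands:
    - {"translation": [-33,-3,0],"turn": [0,0,0.12]}
    - {"translation": [-66,-6,0],"turn": [0,0,0.24]}
    - {"translation": [-99,-9,0],"turn": [0,0,0.36]}
    - {"translation": [-132,-12,0],"turn": [0,0,0.48]}
    - {"translation": [-165,-16,0],"turn": [0,0,0.6]}
    - {"translation": [-198,-20,0],"turn": [0,0,0.72]}
    - {"translation": [-231,-24,0],"turn": [0,0,0.84]}
    - {"translation": [-264,-28,0],"turn": [0,0,0.96]}
    - {"translation": [-297,-31,0],"turn": [0,0,1.08]}
    - {"translation": [-330,-34,0],"turn": [0,0,1.2]}
    - {"translation": [-363,-37,0],"turn": [0,0,1.32]}
    - {"translation": [-393,-39,0],"turn": [0,0,1.44]}
  claw: -0.7

```text
clock: 33.85
position: [0.4616, -0.0718, 0.2632]
ee_rot: [-3.136, -0.135, -0.005]
force: [0.9, -0.0, 0.0]
width: 0.85
```

Run:
```python
from h import *
s=arm.observe();print(s["clock"],s["position"])
go(.4617,-.0705,.05,-.075)
```

```text
33.85 [ 0.4616285  -0.07183896  0.26324304]
go [ -0.5  -0.8 213.2] turn [-0.003 -0.003  0.161] j7 0.32
```

Request:
jog_arm:
  commands:
    - {"translation": [0,-1,20],"turn": [-0.003,-0.003,0.1]}
    - {"translation": [0,-1,50],"turn": [-0.003,-0.003,0.161]}
    - {"translation": [0,-1,90],"turn": [-0.003,-0.003,0.161]}
    - {"translation": [0,-1,120],"turn": [-0.003,-0.003,0.161]}
    - {"translation": [0,-1,150],"turn": [-0.003,-0.003,0.161]}
    - {"translation": [0,-1,175],"turn": [-0.003,-0.003,0.161]}
    - {"translation": [0,-1,195],"turn": [-0.003,-0.003,0.161]}
    - {"translation": [0,-1,208],"turn": [-0.003,-0.003,0.161]}
    - {"translation": [0,-1,213],"turn": [-0.003,-0.003,0.161]}
    - {"translation": [0,-1,213],"turn": [-0.003,-0.003,0.161]}

```text
clock: 34.68
position: [0.4626, -0.0684, 0.0496]
ee_rot: [3.138, -0.106, -0.003]
force: [0.5, -0.0, 0.8]
width: 0.847
```

Request:
jog_arm:
  commands:
    - {"translation": [0,0,0],"turn": [0,0,0]}
    - {"translation": [0,0,0],"turn": [0,0,0]}
    - {"translation": [0,0,0],"turn": [0,0,0]}
    - {"translation": [0,0,0],"turn": [0,0,0]}
    - {"translation": [0,0,0],"turn": [0,0,0]}
    - {"translation": [0,0,0],"turn": [0,0,0]}
    - {"translation": [0,0,0],"turn": [0,0,0]}
    - {"translation": [0,0,0],"turn": [0,0,0]}
  claw: 1
  grip_force: 12

```text
clock: 35.35
position: [0.4643, -0.0674, 0.0505]
ee_rot: [3.138, -0.102, 0.001]
force: [-0.8, 0.7, 7.0]
width: 0.549
```

Request:
jog_arm:
  commands:
    - {"translation": [0,0,0],"turn": [0,0,0]}
    - {"translation": [0,0,0],"turn": [0,0,0]}
    - {"translation": [0,0,0],"turn": [0,0,0]}
    - {"translation": [0,0,0],"turn": [0,0,0]}
    - {"translation": [0,0,0],"turn": [0,0,0]}
    - {"translation": [0,0,0],"turn": [0,0,0]}
    - {"translation": [0,0,-30],"turn": [0,0,0]}
    - {"translation": [0,0,-70],"turn": [0,0,0]}
    - {"translation": [0,0,-110],"turn": [0,0,0]}
    - {"translation": [0,0,-150],"turn": [0,0,0]}
    - {"translation": [0,0,-190],"turn": [0,0,0]}
    - {"translation": [0,0,-212],"turn": [0,0,0]}
  claw: -0.7

```text
clock: 36.35
position: [0.4648, -0.068, 0.2657]
ee_rot: [3.138, -0.104, 0.005]
force: [0.5, 0.1, 0.0]
width: 0.851
```

Run:
```python
from h import *
s=arm.observe();print(s["clock"],s["position"])
go(.491,.2,.26,1.53)
```

```text
36.35 [ 0.46476208 -0.06801154  0.2656761 ]
go [   8.4 -269.2    5.3] turn [-1.000e-03 -4.000e-03  1.545e+00] j7 0.18
```

Request:
jog_arm:
  commands:
    - {"translation": [1,-25,0],"turn": [0,0,-0.12]}
    - {"translation": [2,-50,0],"turn": [0,0,-0.24]}
    - {"translation": [3,-75,0],"turn": [0,0,-0.36]}
    - {"translation": [3,-100,0],"turn": [0,0,-0.48]}
    - {"translation": [4,-125,0],"turn": [0,0,-0.6]}
    - {"translation": [4,-150,0],"turn": [0,0,-0.72]}
    - {"translation": [5,-180,0],"turn": [0,0,-0.84]}
    - {"translation": [6,-210,0],"turn": [0,0,-0.96]}
    - {"translation": [7,-245,0],"turn": [0,0,-1.08]}
    - {"translation": [8,-285,0],"turn": [0,0,-1.2]}
    - {"translation": [10,-325,0],"turn": [0,0,-1.32]}
    - {"translation": [10,-365,0],"turn": [0,0,-1.44]}
  claw: -1

```text
clock: 37.35
position: [0.4974, 0.2982, 0.261]
ee_rot: [2.422, 2.0, -0.003]
force: [1.8, 0.2, 0.9]
width: 0.999
```

Request:
jog_arm:
  commands:
    - {"translation": [20,0,0],"turn": [0,0,-0.1]}
    - {"translation": [30,0,0],"turn": [0,0,-0.16]}
    - {"translation": [30,0,0],"turn": [0,0,-0.16]}

```text
clock: 37.6
position: [0.5027, 0.3288, 0.2602]
ee_rot: [2.253, 2.188, -0.004]
force: [0.0, -0.3, -0.4]
width: 1.001
```

Run:
```python
from h import *
s=arm.observe();print(s["clock"],s["position"])
im=arm.get_image("top")
cv2.imwrite("pics/c10.png",cv2.resize(im[165:235,260:375],(798,486),interpolation=3))
si=arm.get_image("side");cv2.imwrite("pics/c10s.png",cv2.resize(si[115:185,220:300],(800,600),interpolation=3))
a=cv2.imread("pics/c10.png");b=cv2.imread("pics/c10s.png")
cv2.imwrite("pics/c10.png",np.hstack([cv2.resize(a[50:450,320:798],None,fx=.9,fy=.9),cv2.resize(b[40:400,360:680],None,fx=1,fy=1)]))
lsd(z=(.024,.074),u0=305,u1=370,im=im)
for c in("top","side"):
  for d in arm.trace(c,"sanding_block")[:1]: print(c,d["confidence"],np.round(fit("sanding_block",{c:np.array(d["region"],float)},(.488,.2,1.55),0),4))
go(.4905,.201,.006,1.54)
```

```text
37.6 [0.50273075 0.32880264 0.26016182]
[311.3 190.5 309.8 209.3] yaw -0.082 [ 0.4959 -0.0173  0.4485 -0.0134] [ 0.4887 -0.0064  0.444  -0.0027]
[358.1 217.3 305.5 211.6] yaw -0.081 [ 0.4319 -0.1341  0.4426 -0.0027] [ 0.4283 -0.1164  0.4384  0.0073]
[358.2 189.7 319.2 184.9] yaw -0.092 [ 0.5015 -0.1362  0.5106 -0.0372] [ 0.4939 -0.1184  0.5025 -0.0252]
[308.3 184.6 273.  181.1] yaw -0.067 [ 0.5108 -0.0099  0.5167  0.0795] [5.026e-01 5.000e-04 5.083e-01 8.470e-02]
[364.8 213.1 365.5 195.6] yaw -0.068 [ 0.4429 -0.1512  0.4871 -0.1542] [ 0.4388 -0.1325  0.4803 -0.1354]
[313.1 208.7 364.5 214.6] yaw -0.085 [ 0.4502 -0.0216  0.4392 -0.1504] [ 0.4456 -0.0105  0.4353 -0.1318]
top 0.69 [0.4879 0.2007 1.5491 0.1058]
side 0.63 [0.4866 0.2023 1.5277 0.09  ]
go [-122.9   -8.   255.5] turn [-0.001  0.003 -0.009] j7 1.05
```

View pics/c10.png

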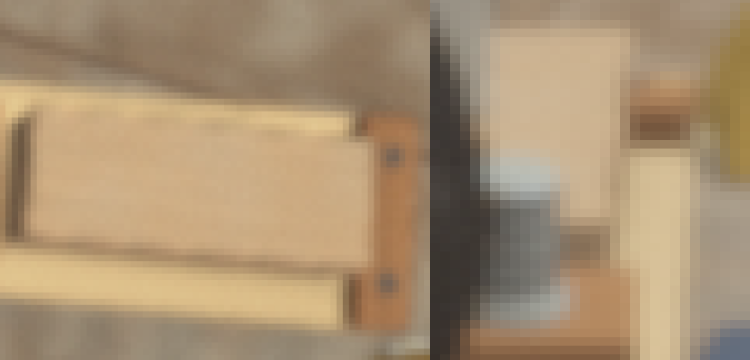

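Request:
jog_arm:
  commands:
    - {"translation": [-40,-3,0],"turn": [0,0,0]}
    - {"translation": [-80,-6,0],"turn": [0,0,-0.009]}
    - {"translation": [-123,-8,20],"turn": [0,0,-0.009]}
    - {"translation": [-123,-8,60],"turn": [0,0,-0.009]}
    - {"translation": [-123,-8,100],"turn": [0,0,-0.009]}
    - {"translation": [-123,-8,140],"turn": [0,0,-0.009]}
    - {"translation": [-123,-8,175],"turn": [0,0,-0.009]}
    - {"translation": [-123,-8,205],"turn": [0,0,-0.009]}
    - {"translation": [-123,-8,230],"turn": [0,0,-0.009]}
    - {"translation": [-123,-8,245],"turn": [0,0,-0.009]}
    - {"translation": [-123,-8,253],"turn": [0,0,-0.009]}
    - {"translation": [-123,-8,253],"turn": [0,0,-0.009]}

```text
clock: 38.8
position: [0.49, 0.2013, 0.0074]
ee_rot: [2.253, 2.188, -0.007]
force: [-0.6, -0.4, 0.4]
width: 1.001
```

Request:
jog_arm:
  commands:
    - {"translation": [0,0,1],"turn": [0,0,0]}
    - {"translation": [0,0,1],"turn": [0,0,0]}
    - {"translation": [0,0,1],"turn": [0,0,0]}
    - {"translation": [0,0,1],"turn": [0,0,0]}
    - {"translation": [0,0,1],"turn": [0,0,0]}
    - {"translation": [0,0,1],"turn": [0,0,0]}
    - {"translation": [0,0,1],"turn": [0,0,0]}
    - {"translation": [0,0,1],"turn": [0,0,0]}
  claw: 1
  grip_force: 18

```text
clock: 39.47
position: [0.4912, 0.2029, 0.008]
ee_rot: [2.25, 2.19, -0.001]
force: [-1.1, -0.6, 7.9]
width: 0.674
```

Request:
jog_arm:
  commands:
    - {"translation": [0,0,-20],"turn": [0,0,0]}
    - {"translation": [0,0,-50],"turn": [0,0,0]}
    - {"translation": [0,0,-90],"turn": [0,0,0]}
    - {"translation": [0,0,-130],"turn": [0,0,0]}
    - {"translation": [0,0,-170],"turn": [0,0,0]}
    - {"translation": [0,0,-205],"turn": [0,0,0]}
    - {"translation": [0,0,-240],"turn": [0,0,0]}
    - {"translation": [0,0,-255],"turn": [0,0,0]}
    - {"translation": [0,0,-255],"turn": [0,0,0]}

```text
clock: 40.22
position: [0.4927, 0.204, 0.2664]
ee_rot: [2.25, 2.19, 0.007]
force: [1.7, -0.3, -0.7]
width: 0.674
```

Run:
```python
from h import *
s=arm.observe();print(s["clock"],s["position"],s["width"])
go(.464,-.07,.262,-.07)
```

```text
40.2167 [0.49266198 0.2039508  0.26637172] 0.6742932439145393
go [-274.6  -21.3    3.7] turn [ 0.005  0.002 -1.528] j7 1.21
```

Request:
jog_arm:
  commands:
    - {"translation": [-23,-2,0],"turn": [0,0,0.12]}
    - {"translation": [-46,-4,0],"turn": [0,0,0.24]}
    - {"translation": [-69,-6,0],"turn": [0,0,0.36]}
    - {"translation": [-92,-8,0],"turn": [0,0,0.48]}
    - {"translation": [-115,-10,0],"turn": [0,0,0.6]}
    - {"translation": [-138,-12,0],"turn": [0,0,0.72]}
    - {"translation": [-161,-14,0],"turn": [0,0,0.84]}
    - {"translation": [-184,-15,0],"turn": [0,0,0.96]}
    - {"translation": [-207,-17,0],"turn": [0,0,1.08]}
    - {"translation": [-230,-18,0],"turn": [0,0,1.2]}
    - {"translation": [-253,-20,0],"turn": [0,0,1.32]}
    - {"translation": [-275,-21,0],"turn": [0,0,1.44]}

```text
clock: 41.22
position: [0.4613, -0.0721, 0.262]
ee_rot: [3.136, 0.153, -0.004]
force: [0.3, 0.6, -1.3]
width: 0.674
```

Request:
jog_arm:
  commands:
    - {"translation": [0,0,0],"turn": [0,0,0.12]}
    - {"translation": [0,0,0],"turn": [0,0,0.16]}
    - {"translation": [0,0,0],"turn": [0,0,0.16]}
    - {"translation": [0,0,0],"turn": [0,0,0.16]}

```text
clock: 41.55
position: [0.462, -0.0708, 0.2622]
ee_rot: [3.138, -0.085, -0.003]
force: [0.1, 0.3, -1.0]
width: 0.678
```

Run:
```python
from h import *
s=arm.observe();print(s["clock"],s["position"],s["width"])
go(.4635,-.07,.1,-.07)
```

```text
41.55 [ 0.46196203 -0.07077688  0.26216965] 0.6784931753350476
go [  1.8  -1.3 162.2] turn [0.002 0.002 0.016] j7 0.2
```

Request:
jog_arm:
  commands:
    - {"translation": [1,-1,35],"turn": [0.002,0.002,0.016]}
    - {"translation": [1,-1,70],"turn": [0.002,0.002,0.016]}
    - {"translation": [1,-1,100],"turn": [0.002,0.002,0.016]}
    - {"translation": [1,-1,125],"turn": [0.002,0.002,0.016]}
    - {"translation": [1,-1,145],"turn": [0.002,0.002,0.016]}
    - {"translation": [1,-1,158],"turn": [0.002,0.002,0.016]}
    - {"translation": [1,-1,165],"turn": [0.002,0.002,0.016]}
    - {"translation": [1,-1,165],"turn": [0.002,0.002,0.016]}
    - {"translation": [1,-1,165],"turn": [0.002,0.002,0.016]}

```text
clock: 42.3
position: [0.4635, -0.0705, 0.0981]
ee_rot: [3.139, -0.112, 0.002]
force: [0.1, -0.4, -1.2]
width: 0.677
```

Run:
```python
from h import *
s=arm.observe();print(s["position"],s["ee_rot"],s["force"])
go(.464,-.07,.081,-.07)
im=arm.get_image("top"); si=arm.get_image("side")
a=cv2.resize(im[165:255,270:370],None,fx=4,fy=4.4,interpolation=3); b=cv2.resize(si[100:180,220:300],None,fx=5,fy=4.95,interpolation=3)
cv2.imwrite("pics/c11.png",np.hstack([a,b]))
```

```text
[ 0.46350489 -0.07048911  0.09806111] [ 3.13921511e+00 -1.11942125e-01  1.87318126e-03] [ 0.05960164 -0.36555431 -1.19952129]
go [ 0.4 -0.5 17.1] turn [ 0.    -0.001 -0.001] j7 0.47
```

View pics/c11.png

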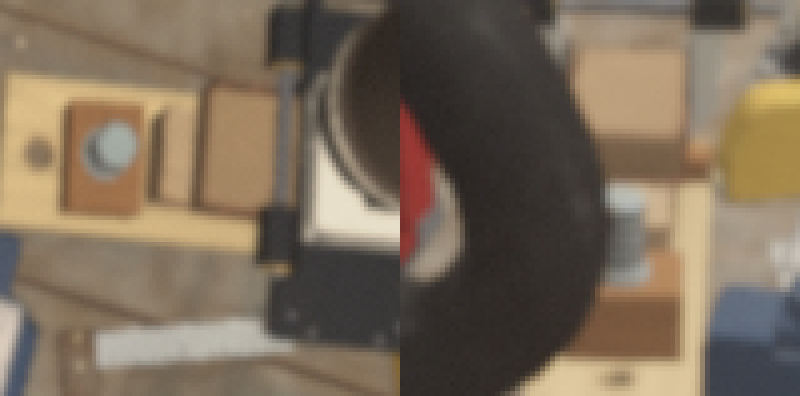

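Run:
```python
from h import *
F=lambda u,v:(270+(u+.5)/4-.5,165+(v+.5)/4.4-.5)
by=np.array([.0624,1]);by/=np.linalg.norm(by);bx=np.array([by[1],-by[0]]);C=np.array([.4647,-.0382])
for n,p,z in(("sand",((208,84),(200,209)),.122),("blank",((164,106),(156,200)),.074)):
    for q in p: r=ray("top",F(*q),z)[:2]-C; print(n,r@bx*1e3,r@by*1e3)
G=lambda u,v:(220+(u-400+.5)/5-.5,100+(v+.5)/4.95-.5)
for n,q,z in(("sand near top R",(688,135),.122),("sand near bot R",(685,176),.09),("blank near R",(670,228),.074)): r=ray("side",G(*q),z)[:2]-C; print(n,r@bx*1e3,r@by*1e3)
```

```text
sand 31.728815682440125 20.95152143561397
sand -32.013866285365225 21.91617916058434
blank 26.037970471186405 35.02814403847845
blank -24.89149484741407 36.72464213028545
sand near top R -34.23968101675712 25.10272762756174
sand near bot R -32.60308963505533 8.866892145152574
blank near R -25.892897253030547 36.054792378562986
```

Request:
jog_arm:
  commands:
    - {"translation": [0,-1,5],"turn": [0,0,0]}
    - {"translation": [0,-1,10],"turn": [0,0,0]}
    - {"translation": [0,-1,14],"turn": [0,0,0]}
    - {"translation": [0,-1,16],"turn": [0,0,0]}
    - {"translation": [0,-1,17],"turn": [0,0,0]}
    - {"translation": [0,-1,17],"turn": [0,0,0]}

```text
clock: 42.9
position: [0.4636, -0.0692, 0.0814]
ee_rot: [-3.138, 0.114, -0.002]
force: [-3.9, 3.0, 15.5]
width: 0.677
```

Request:
jog_arm:
  commands:
    - {"translation": [0,0,-1],"turn": [0,0,0]}
    - {"translation": [0,0,-1],"turn": [0,0,0]}

```text
clock: 43.07
position: [0.4636, -0.0695, 0.082]
ee_rot: [3.139, -0.113, 0.003]
force: [0.3, -0.5, -1.3]
width: 0.676
```

Request:
jog_arm:
  commands:
    - {"translation": [0,0,0],"turn": [0,0,0]}
    - {"translation": [0,0,0],"turn": [0,0,0]}
    - {"translation": [0,0,0],"turn": [0,0,0]}
    - {"translation": [0,0,0],"turn": [0,0,0]}
    - {"translation": [0,0,0],"turn": [0,0,0]}
    - {"translation": [0,0,0],"turn": [0,0,0]}
    - {"translation": [0,0,-25],"turn": [0,0,0]}
    - {"translation": [0,0,-60],"turn": [0,0,0]}
    - {"translation": [0,0,-100],"turn": [0,0,0]}
    - {"translation": [0,0,-140],"turn": [0,0,0]}
    - {"translation": [0,0,-170],"turn": [0,0,0]}
    - {"translation": [0,0,-180],"turn": [0,0,0]}
  claw: -1

```text
clock: 44.07
position: [0.4651, -0.0702, 0.2659]
ee_rot: [-3.139, 0.114, -0.011]
force: [0.1, 0.3, 0.7]
width: 1.002
```

Request:
jog_arm:
  commands:
    - {"translation": [0,-40,0],"turn": [0,0,0]}
    - {"translation": [0,-80,0],"turn": [0,0,0]}
    - {"translation": [0,-120,0],"turn": [0,0,0]}
    - {"translation": [0,-160,0],"turn": [0,0,0]}
    - {"translation": [0,-200,0],"turn": [0,0,0]}
    - {"translation": [0,-240,0],"turn": [0,0,0]}
    - {"translation": [0,-280,0],"turn": [0,0,0]}
    - {"translation": [0,-320,0],"turn": [0,0,0]}
    - {"translation": [0,-360,0],"turn": [0,0,0]}
    - {"translation": [0,-390,0],"turn": [0,0,0]}
    - {"translation": [0,-390,0],"turn": [0,0,0]}

```text
clock: 44.98
position: [0.4895, 0.3276, 0.2598]
ee_rot: [-3.14, 0.098, 0.0]
force: [-1.1, 0.2, -0.3]
width: 0.998
```

Run:
```python
from h import *
s=arm.observe();print(s["clock"],s["position"],s["width"])
im=arm.get_image("top"); si=arm.get_image("side")
a=cv2.resize(im[165:235,260:375],(798,486),interpolation=3)[80:440]
b=cv2.resize(si[100:180,220:300],(400,396),interpolation=3)[50:286]
c=cv2.resize(im[80:270,150:300],(398,236))
cv2.imwrite("pics/c12.png",np.vstack([a,np.hstack([b,c])]))
```

```text
44.9833 [0.48947984 0.32757525 0.25983193] 0.9978758326134356
```

View pics/c12.png

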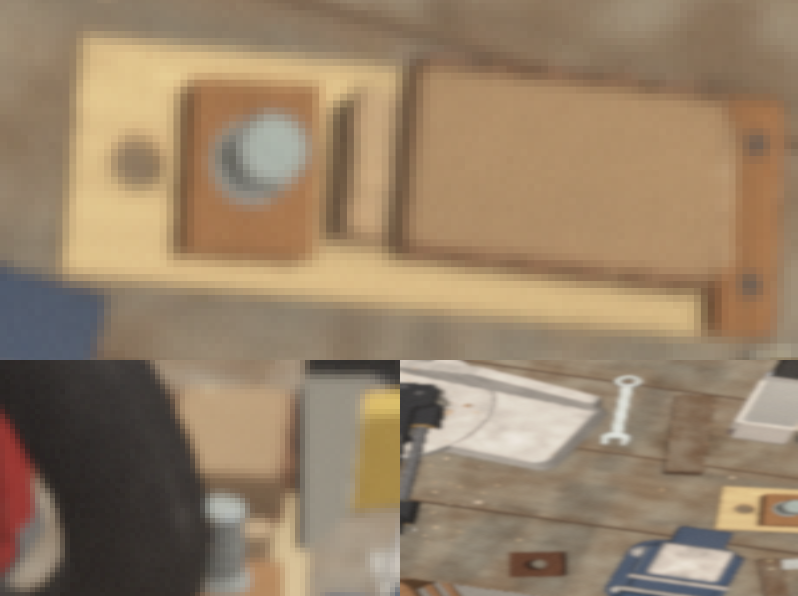

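Run:
```python
from h import *
F=lambda u,v:(260+(u+.5)/6.94-.5,165+(v+80+.5)/6.94-.5)
by=np.array([.0624,1]);by/=np.linalg.norm(by);bx=np.array([by[1],-by[0]]);C=np.array([.4647,-.0382])
for n,p,z in(("sand",((415,62),(405,248),(738,100),(733,280)),.104),("blank",((358,88),(350,240)),.074),("stop",((190,80),(183,256),(318,84),(312,260)),.064)):
    B=np.array([[(ray("top",F(*q),z)[:2]-C)@bx*1e3,(ray("top",F(*q),z)[:2]-C)@by*1e3] for q in p]); print(n,B.round(1).tolist(),B.mean(0).round(1))
print(arm.sign_off())
```

```text
sand [[31.4, 21.7], [-30.0, 21.5], [28.7, -85.6], [-30.7, -86.0]] [ -0.1 -32.1]
blank [[26.0, 33.8], [-26.0, 33.4]] [-0.  33.6]
stop [[25.0, 89.9], [-35.6, 88.0], [27.7, 45.6], [-33.0, 43.9]] [-4.  66.9]
the job is handed in; nothing more can be done
None
```

The board is set up and the job handed in at about 45 s of the 141 s allowed. The stop is over the inner hole, pinned with the collar on it. The pale blank lies between cleat and stop, and the sanding block lies flat and lengthwise on the blank. The dark blank was not touched. After pinning I squeezed the stop in the jaws twice to square it, and I re-gripped the blank once to nudge it toward centre.

**Last checks, top camera, in the board frame:**

| Thing | x (mm) | y (mm) | Note |
|---|---|---|---|
| Stop | -4.0 | 66.9 | about 1 to 2 degrees off square |
| Blank, end by the stop | 0.0 | 33.6 | centre about -31, where -29 is ideal |
| Sanding block | -0.1 | -32.1 | within about 1 mm of the blank's middle |

**Where the cameras disagreed:**
- The stop's x is -4 mm from the top camera but about -1 mm from the side camera.
- The blank looked centred from above. The side camera put it about 4 mm toward +x before the nudge, and by my estimate about 2 to 3 mm after it.

The pin reached its seated height and took a firm push (33 N), so I take it as fully down. The last force reading before I backed the gripper off the sanding block was 15.5 N, within the limits. The arm was raised well clear of everything at hand-in.

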